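# Brush out the chest lock, key it and hold the bolt back

## Robot

A 7-joint arm with a two-finger parallel gripper is mounted at the origin on the work surface. World frame = base frame: x ahead of the robot, y to its left, z up, the work surface at z = 0. Lengths are in m, angles in rad, forces in N, time in s.
With the tool pointing down it reaches from about 0.35 to 0.9 m from the base axis. Payload 8.1 kg.
Tool frame: the origin (TCP) lies on the centre line of the jaws, within the pads' length; the fingertips stand 14 mm ahead of it and the grasp point (between the pads) lies 5 mm behind it (arm.tip_reach is the distance from the TCP to the fingertips, in m); z points along the fingers, y is the direction in which the jaws open and shut (so a half turn about z gives the same grasp; the last joint's range is limited). The gripper opens to 92 mm and grips with 3 to 60 N. Pads are 19 mm wide; open, the fingers measure 130 mm over their backs; the gripper's body (75 mm by 190 mm) begins 47 mm behind the grasp point.
Start: joints at [-1.232, 0.434, 0.025, 1.573, -0.012, 1.134, -0.075], TCP at [0.267, 0.565, 0.241] pointing down, gripper open.
Joint ranges: [-2.62, 2.62], [-0.44, 2.09], [-1.27, 1.32], [0.08, 2.57], [-1.32, 4.46], [0.12, 2], [-2.74, 2.74]. Speed limits (rad/s): [2.22, 2.22, 3.01, 3.01, 3.14, 3.14, 3.14].

## Interface

Orientations are given as a rotation vector (axis times angle).
In Python, from cell import sensors, vision, arm, nets gives the robot as it stands.
- The arm moves only by the shell command python3 -m handwheel 'ROWS' [FORCE]. ROWS is JSON, a list of rows, each an object of numbers: "tx", "ty", "tz": the shift along the tool's x, y, z in cm; "wx", "wy", "wz": the turn, a rotation vector about the tool's x, y, z in degrees; "claw": the opening, from 0 (shut) to 1 (fully open). A call has 1 to 12 rows; each row is the pose to reach, as a shift and turn from the pose commanded when the call began, along the tool's axes at that moment; what a row does not reach only later rows make up. A row lasts 1/12 s, in which the tool goes at most 41.7 mm and 7.16 degrees, less where a joint would pass 70% of its speed; a pose out of reach is approached as far as the arm can. A call with a gripper value outside its range is refused whole. The fingers move at their own pace and stop on an object; FORCE is the grip in N (left out, the last holds). Time passes only in rows, so rows that repeat a pose let the fingers close. It gives the time, the measured TCP pose, the force and the opening at its end, in the units of the state.
- sensors.observe(): the state, without advancing time (a new reading comes with each control period).
- vision.get_image(name): name is "scene" or "side" or "wrist"; returns (picture, depth): 480x640x3 uint8, blue, green, red; 480x640 float32, m along the optical axis (not along the pixel's ray), 0 where there is no reading.
- vision.camera_model(name): a dict with "K" (3x3 intrinsics, pixels), "xyz" and "attitude" of the camera in the world; the wrist camera has in their place "hand_eye" (4x4, takes a point from camera to tool coordinates, whose origin is the TCP and whose axes are the flange's). Camera axes: x right, y down, z forward; pixel columns grow to the right and rows downward; lengths in m; the calibration is good to about 2 mm. A picture is of the moment at which its call begins: read the wrist's pose just before it. camera_model takes no time and is no camera call.
- arm.sign_off(): hands the job in, once; it reports no verdict.
Trained networks look in the newest picture that a camera, given by its name, has taken for a name from the list of things; names that differ only in an ending like _2 or _b are one class to them, and where a whole thing is asked for, a point or a joint stands for the part that bears it (a point fixed in the world has none). Each returns a list of dicts, best first, with "score" (0 to 1); they miss things now and then, are a little off and sometimes report something else, mostly with a low value. They report only what shows in the picture. A call takes as long as a camera call. They do not tell look-alikes from the thing itself.
- nets.cut_out(label, camera): "region" (480x640 bool, what is visible of it) and "uv" ([column, row] in pixels, amid what is visible of it).
The state is a dict: "clock": time; "joints": joint angles; "dq": joint speeds; "joint_efforts": joint torques, N m; "position": TCP position; "ee_rot": TCP orientation; "force": force on the tool from outside, world axes, zero at the start; "ft_torque": the same for the moment, N m; "width": opening from 0.0 (shut) to 1.0 (fully open).
Only numpy, scipy, OpenCV 4.12 (cv2) and the standard library are available. Lean on these libraries where they do the work, as an engineer would, in place of code of your own. Each camera call takes 0.05 s, during which the arm holds its last target.

## Task

Take the round brush from its stand and clean the deep well of the instrument chest's lock with two full strokes (down to the bottom, up to the mouth, down to the bottom again), then stand the brush back in its stand. Then take the flat-bladed key, push it into the lock past the stiff pins until it is fully home, turn it a quarter turn clockwise as seen from above, as far as it goes, and finish while still gripping the key and holding it turned against the lock's spring, with the bolt drawn back. Leave the T-handled bar and the other things on the bench alone.

Things in the scene. Friction and masses are not known exactly. Their poses are not given: they have to be found in the camera images.
- lock: Metal instrument chest with its lock, fixed to the bench. The lock is a grey block 60 x 60 mm, 90 mm high, with a brass-rimmed round well in its top; origin on the bench under the well's axis, z up. The chest (164 x 204 mm, 74 mm high) stands on the lock's +x side, x = 30 to 194 mm. A steel bolt runs from the block's +y side into a keep.
- keyway (a point): Centre of the keyway's mouth at the bottom of the well, 40 mm above the bench, axes as lock. The slot in the brass lock cylinder is 15.6 x 6.6 mm, 30 mm deep, 2 mm chamfer, its long side along lock's x at rest. Two sprung pins stand 2 mm in from its short ends, 9 and 17 mm down; the first gives easily, the second resists the key with about 10 to 20 N; push on, wiggling helps.
- lock_mouth (a point): Centre of the well's mouth, on the lock block's top face 90 mm above the bench, axes as lock. The well is round, 24 mm across, upright, 50 mm deep.
- cylinder (a joint): Turn of the lock cylinder: 0 at rest, growing clockwise seen from above to a hard stop at 1.571 (quarter turn). A spring always turns it back to 0 (0.03 Nm at 0, 0.13 Nm at the stop), so it must be held. The key has about 0.1 rad of play in the slot: turn it about 1.7 to reach the stop. The bolt draws back 16 mm with it.
- key: Loose steel key, 130 mm, 90 g, upright in its stand. Origin at the nose (lowest point, on the axis), z up. Blade 14 mm along x, 5 mm along y, 28 mm long, nose rounded; then a 12 mm round shank to z = 90 mm. Its shoulder at z = 28 mm is the stop: fully home, the nose is 78 mm below lock_mouth. Flat bow 32 mm along x, 10 mm along y, z = 90 to 130 mm. Same shape turned half round.
- key_bow (a point): Centre of the key's bow, 110 mm above the nose; grip it here across its 10 mm thickness (y axis).
- key_stand: Fixed wooden block 60 x 60 x 40 mm, origin under its centre; a slot along its x axis (15.6 x 6.6 mm, 30 mm deep) holds the key's blade, the shoulder resting on the block's top.
- brush: Loose round bore brush, 140 mm long, 60 g, standing upright in its stand. Origin at the centre of the head's lower end, z up along the brush. Stiff black head 20 mm across, z = 0 to 45 mm; wire stem 6 mm; round wooden handle 18 mm across from z = 70 to 140 mm.
- brush_handle (a point): Centre of the brush's handle, 105 mm above the head's lower end, where to grip it.
- brush_stand: Fixed wooden block 60 x 60 x 50 mm, origin under its centre; a round hole 23 mm across and 45 mm deep in its top holds the brush's head, whose lower end then lies 5 mm above the bench.
- rod_stand: Fixed wooden block 60 x 60 x 40 mm, origin under its centre, holding the T-handled bar.
- tee_bar: Loose T-handled steel bar, not needed: round shank 12 mm across, with a 70 mm crossbar on top along its x axis, standing in its wooden stand to 96 mm above the bench. Origin at its lower end.
- bush_big: Loose brass bush, 52 mm across, 40 mm high, on the bench; leave alone.
- bush_small: Loose brass bush, 36 mm across, 28 mm high, on the bench; leave alone.
- caliper: Loose steel caliper, 170 mm long, lying flat; leave alone.
- tape: Loose grey tape measure, 62 x 30 x 60 mm; leave alone.
- hammer: Loose hammer lying on the bench; leave alone.
- driver: Loose screwdriver lying on the bench; leave alone.
Things that resemble listed ones, but are neither listed nor needed, are in the scene too. What is meant by the brush is not red, and is the larger of those in its own colour.

How it is judged:
By the outcome, as a careful person would: the job done as asked, in the order asked, and still so for the second after the job is handed in, while the arm keeps its last pose, push and grip.
It also fails if it takes over 64 s, if anything falls off the work surface, if the arm or the gripper's body presses on something with over 40 N, if the wrist force passes 120 N, or if a joint passes its speed limit or range.

## Working session

There is one attempt and no reset: what is moved stays moved. The work goes in short steps, Python scripts to look and compute and a shell command to move; the robot and the scene stay as the last step left them, time stands still between calls to the robot, and variables do not carry over. Pictures are saved under pics/ and viewed, and the job is handed in when it is done.

```bash
ls; mkdir -p pics; python3 - <<'E'
from cell import sensors, vision, arm, nets
import cv2, numpy as np
print(sensors.observe())
for n in ["scene","side","wrist"]:
    p,d=vision.get_image(n); cv2.imwrite(f"pics/{n}0.png",p); np.save(f"pics/{n}0.npy",d)
    m=vision.camera_model(n); print(n,m)
E
```

```text
pics
{'clock': 0.0, 'joints': array([-1.23159414,  0.43522062,  0.02496032,  1.57409492, -0.01158841,
        1.13398386, -0.07508538]), 'dq': array([-2.00853437e-03, -1.82407634e-04, -8.32653937e-04,  9.61918395e-04,
        3.46168592e-04, -5.71913835e-05,  5.18212805e-06]), 'joint_efforts': array([ 4.98838654e-04, -6.67847514e+01,  9.85354856e-01, -3.14465046e+01,
       -6.05908153e-02,  4.24594141e-02,  1.41955184e-04]), 'position': array([0.26707009, 0.56452895, 0.23994711]), 'ee_rot': array([-6.88366947e-01, -3.06504653e+00,  2.43377776e-03]), 'force': array([0.81677011, 0.48712221, 0.25521057]), 'ft_torque': array([ 0.02977459, -0.04780195,  0.01511272]), 'width': 0.9997163878376629}
scene {'K': array([[586.99329938,   0.        , 321.29860769],
       [  0.        , 586.99329938, 247.04338446],
       [  0.        ,   0.        ,   1.        ]]), 'xyz': array([0.98732736, 0.82780721, 0.79355676]), 'attitude': array([-0.58205719, -2.56629264,  1.28619318])}
side {'K': array([[558.25382235,   0.        , 312.84727318],
       [  0.        , 558.25382235, 242.26829918],
       [  0.        ,   0.        ,   1.        ]]), 'xyz': array([ 0.34594587, -0.92942714,  0.77807175]), 'attitude': array([-2.18145592,  0.24524315, -0.13085313])}
wrist {'K': array([[403.2732835 ,   0.        , 324.10189978],
       [  0.        , 403.2732835 , 236.31567196],
       [  0.        ,   0.        ,   1.        ]]), 'hand_eye': array([[-3.67126196e-04, -9.60050197e-01, -2.79827598e-01,
         7.54394411e-02],
       [ 9.99999844e-01, -4.70117956e-04,  3.00937786e-04,
         9.75461994e-04],
       [-4.20467360e-04, -2.79827444e-01,  9.60050220e-01,
        -1.43682851e-01],
       [ 0.00000000e+00,  0.00000000e+00,  0.00000000e+00,
         1.00000000e+00]])}
```

View pics/scene0.png

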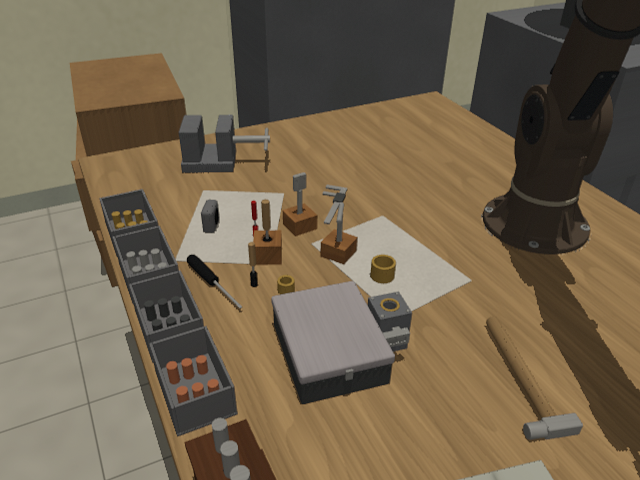

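View pics/side0.png

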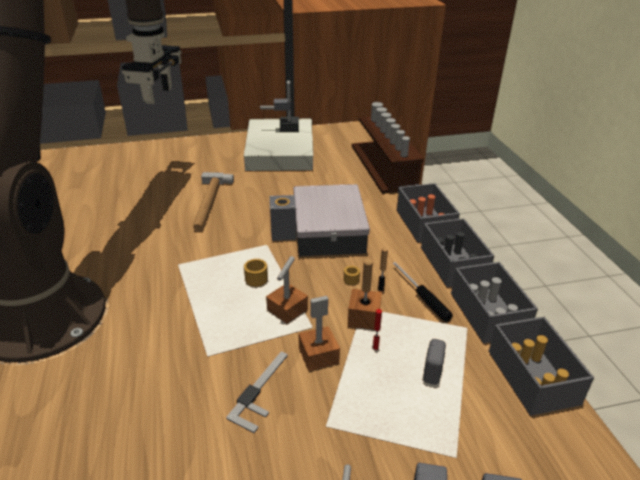

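View pics/wrist0.png

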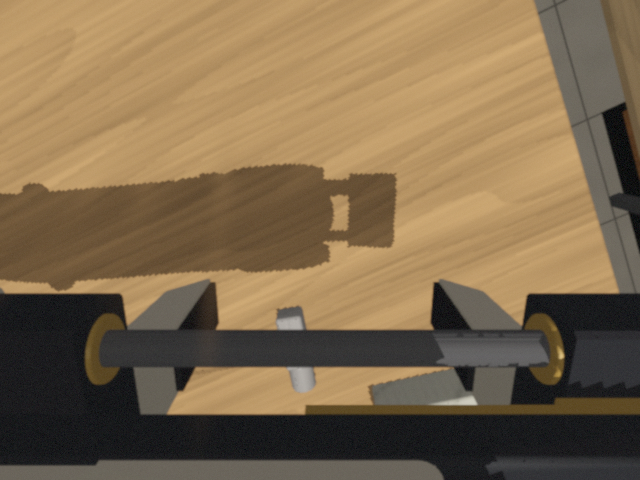

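The scene view shows the lock at (390,315), with the chest beside it. The brush in its stand is at (266,235), the key with its flat bow at (300,200), the T-bar at (340,235), and a red brush and a small wooden-handled brush also stand there. Next I'll measure from depth.

```bash
cat > h.py <<'E'
import numpy as np, cv2
from scipy.spatial.transform import Rotation as R
from cell import sensors, vision, arm, nets
def cam(n,st=None):
    m=vision.camera_model(n)
    if n!="wrist": return m["K"],R.from_rotvec(m["attitude"]).as_matrix(),np.array(m["xyz"])
    st=st or sensors.observe()
    T=np.eye(4);T[:3,:3]=R.from_rotvec(st["ee_rot"]).as_matrix();T[:3,3]=st["position"]
    T=T@m["hand_eye"]; return m["K"],T[:3,:3],T[:3,3]
def cloud(d,K,Rm,t):
    v,u=np.mgrid[:480,:640]
    P=np.stack([(u-K[0,2])/K[0,0]*d,(v-K[1,2])/K[1,1]*d,d],-1)@Rm.T+t
    P[d<=0]=np.nan
    return P
def proj(p,K,Rm,t):
    q=(np.asarray(p)-t)@Rm; return q[...,:2]/q[...,2:]*[K[0,0],K[1,1]]+K[:2,2]
E
python3 - <<'E'
from h import *
for n,(x0,y0,x1,y1) in {"scene":(180,160,430,400),"side":(170,170,470,400)}.items():
    K,Rm,t=cam(n); d=np.load(f"pics/{n}0.npy"); P=cloud(d,K,Rm,t)
    np.save(f"pics/{n}P.npy",P)
    img=cv2.imread(f"pics/{n}0.png")
    c=cv2.resize(img[y0:y1,x0:x1],None,fx=2.6,fy=2.5,interpolation=cv2.INTER_CUBIC); cv2.imwrite(f"pics/{n}0c.png",c[:600,:800])
S=np.load("pics/sceneP.npy");D=np.load("pics/sideP.npy")
allp=np.concatenate([S.reshape(-1,3),D.reshape(-1,3)])
src=np.r_[np.zeros(480*640),np.ones(480*640)]
# top-down maps: height
m=np.isfinite(allp[:,0])
for k in (0,1):
    q=allp[m&(src==k)]
    q=q[(q[:,0]>0.2)&(q[:,0]<1.0)&(q[:,1]>-.5)&(q[:,1]<.5)&(q[:,2]>-.05)&(q[:,2]<.3)]
    H=np.zeros((500,400)); 
    o=np.argsort(q[:,2]); q=q[o]
    H[((1.0-q[:,0])/.002*1).astype(int).clip(0,499),((0.4-q[:,1])/.002).astype(int).clip(0,399)]=q[:,2]
    cv2.imwrite(f"pics/top{k}.png",(H.clip(0,.2)/.2*255).astype(np.uint8))
    b=q[(abs(q[:,2])<.01)];print(np.median(b[:,2]))
E
```

```text
-0.00035450197024455843
-0.0004869392570055475
```

View pics/scene0c.png

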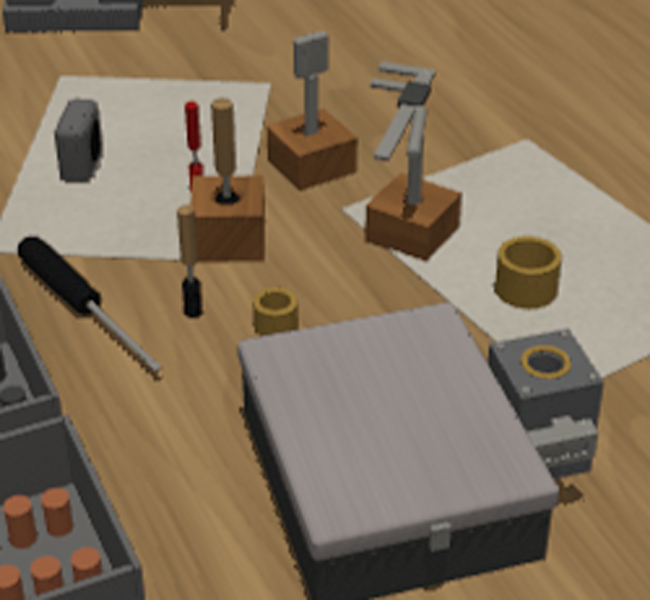

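View pics/side0c.png

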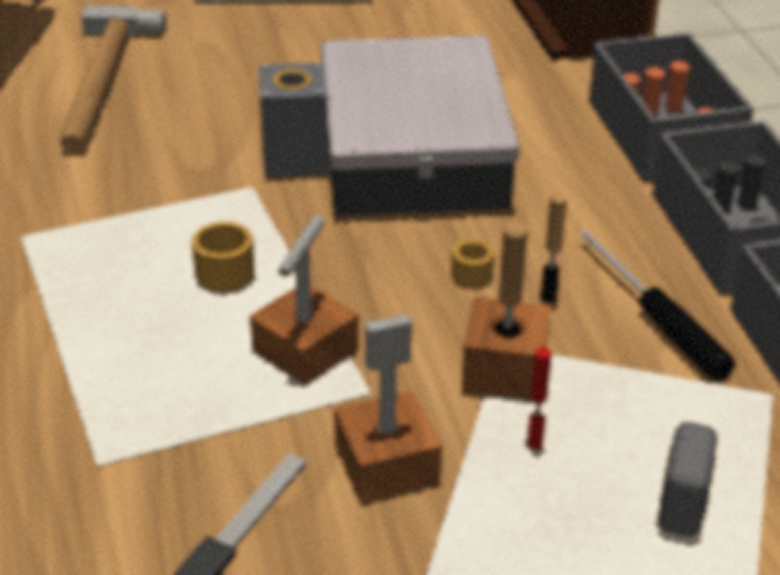

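View pics/top1.png

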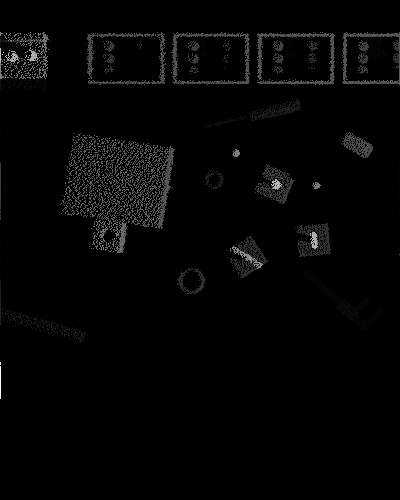

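The brush (≈0.63,-0.15), key (≈0.52,-0.23) and lock (≈0.53,0.18) are located. I'll refine these.

```bash
python3 - <<'E'
from h import *
for n in("scene","side"):
    P=np.load(f"pics/{n}P.npy"); img=cv2.imread(f"pics/{n}0.png"); q=P.reshape(-1,3); c=img.reshape(-1,3).astype(int)
    def near(x,y,r,z0,z1): return (np.hypot(q[:,0]-x,q[:,1]-y)<r)&(q[:,2]>z0)&(q[:,2]<z1)
    print(n)
    for nm,x,y,r,z0,z1 in [("locktop",.526,.184,.05,.084,.1),("keystandtop",.52,-.228,.05,.033,.045),("brushstandtop",.632,-.15,.05,.044,.055),("bow",.52,-.228,.03,.105,.135)]:
        m=near(x,y,r,z0,z1)
        p=q[m]; 
        if nm=="locktop": 
            # drop chest? (74mm) ok
            pass
        rect=cv2.minAreaRect((p[:,:2]*1000).astype(np.float32)); print(nm,m.sum(),"z",np.median(p[:,2]),rect, p[:,:2].mean(0))
        if nm=="bow":
            top=p[p[:,2]>.128]; print(" bow zmax",np.percentile(p[:,2],[50,95,100]), "top mean",top.mean(0) if len(top) else None)
            u,s,vt=np.linalg.svd(p[:,:2]-p[:,:2].mean(0),full_matrices=False); print(" dir",np.degrees(np.arctan2(vt[0,1],vt[0,0])))
    # brass rim of lock
    m=near(.526,.184,.03,.08,.1)&(c[:,2]-c[:,0]>40); p=q[m]
    print("rim",m.sum(),p.mean(0)); 
    el=cv2.fitEllipse((p[:,:2]*1000).astype(np.float32)); print(el, cv2.minEnclosingCircle((p[:,:2]*1000).astype(np.float32)))
    for nm,a,b in [("brush handle",.08,.145)]:
        m=near(.632,-.15,.03,a,b);p=q[m]
        # circle fit of r=9
        from scipy.optimize import least_squares
        f=lambda s:np.hypot(p[:,0]-s[0]-s[2]*(p[:,2]-.11),p[:,1]-s[1]-s[3]*(p[:,2]-.11))-.009
        o=least_squares(f,[.632,-.15,0,0],loss="soft_l1",f_scale=.001); print(nm,m.sum(),o.x,np.sqrt(2*o.cost/len(p)),p[:,2].max())
E
```

```text
scene
locktop 805 z 0.089467660614869 ((530.33447265625, 186.21926879882812), (64.84228515625, 62.94978713989258), 81.94479370117188) [0.53238908 0.18862751]
keystandtop 398 z 0.03904711884662421 ((522.18212890625, -223.64010620117188), (64.87191009521484, 66.56877899169922), 7.478744029998779) [ 0.52449496 -0.218239  ]
brushstandtop 462 z 0.049171659005816604 ((634.584716796875, -146.9121856689453), (65.5830078125, 59.7334098815918), 64.56624603271484) [ 0.63480639 -0.14401673]
bow 152 z 0.1205744392732494 ((523.9950561523438, -219.05674743652344), (12.010660171508789, 31.045164108276367), 86.08692932128906) [ 0.52498338 -0.22021596]
 bow zmax [0.12057444 0.13391096 0.13483519] top mean [ 0.52598669 -0.2199749   0.13141517]
 dir 2.1131155580208225
rim 101 [0.52910289 0.18362203 0.09036743]
((530.2101440429688, 184.9934844970703), (30.60118865966797, 33.341182708740234), 147.15196228027344) ((529.9303588867188, 183.2213592529297), 19.426143646240234)
brush handle 234 [ 0.63368466 -0.14755144 -0.01302819 -0.01597442] 0.0012951899860858885 0.14499041019853154
side
locktop 367 z 0.08887
[... 352 characters left out ...]
20703125, -150.02687072753906), (66.83312225341797, 60.223976135253906), 66.91859436035156) [ 0.62978224 -0.15226948]
bow 232 z 0.12071107974440709 ((519.2847900390625, -230.679443359375), (9.212096214294434, 31.48076629638672), 88.85330200195312) [ 0.51906282 -0.23079407]
 bow zmax [0.12071108 0.13349469 0.1348197 ] top mean [ 0.51949989 -0.23071372  0.13147424]
 dir -175.49554132022095
rim 76 [0.52766821 0.18702472 0.08953455]
((524.95263671875, 184.39886474609375), (34.655452728271484, 46.68653869628906), 97.25182342529297) ((522.524169921875, 189.90814208984375), 27.52956199645996)
brush handle 276 [ 0.63188974 -0.14888715  0.0164711  -0.0168117 ] 0.0012104876252956739 0.1449892951815146
```

```bash
cat >> h.py <<'E'
def go(x,y,z,th,st=None):
    "tool-frame shift (cm) and turn (deg) to TCP x,y,z, jaw direction th (deg), tool straight down"
    st=st or sensors.observe(); Rm=R.from_rotvec(st["ee_rot"]).as_matrix()
    s=Rm.T@(np.array([x,y,z])-st["position"])*100
    c,n=np.cos(np.radians(th)),np.sin(np.radians(th))
    T=np.array([[-n,c,0],[c,n,0],[0,0,-1]]).T
    w=np.degrees(R.from_matrix(Rm.T@T).as_rotvec())
    print("t",s.round(2),"w",w.round(2))
def rep():
    st=sensors.observe(); Rm=R.from_rotvec(st["ee_rot"]).as_matrix()
    print("t",round(st["clock"],2),"p",st["position"].round(4),"th",np.degrees(np.arctan2(Rm[1,1],Rm[0,1])).round(2),"zax",Rm[:,2].round(3),"F",st["force"].round(1),"M",st["ft_torque"].round(2),"w",round(st["width"],3),"q",st["joints"].round(2))
    return st
E
python3 - <<'E'
from h import *
rep(); go(.52,.185,.32,-15)
E
```

```text
t 0.15 p [0.2671 0.5647 0.2401] th 64.68 zax [-0.    -0.001 -1.   ] F [0.4 0.1 0.3] M [ 0.02  0.05 -0.01] w 1.0 q [-1.23  0.44  0.02  1.57 -0.01  1.13 -0.08]
t [-39.1  -23.51  -7.95] w [-5.000e-02  5.000e-02  7.968e+01]
```

```bash
python3 -m handwheel '[{"tx":-39.1,"ty":-23.5,"tz":-8,"wz":79.7},{"tx":-39.1,"ty":-23.5,"tz":-8,"wz":79.7},{"tx":-39.1,"ty":-23.5,"tz":-8,"wz":79.7},{"tx":-39.1,"ty":-23.5,"tz":-8,"wz":79.7},{"tx":-39.1,"ty":-23.5,"tz":-8,"wz":79.7},{"tx":-39.1,"ty":-23.5,"tz":-8,"wz":79.7},{"tx":-39.1,"ty":-23.5,"tz":-8,"wz":79.7},{"tx":-39.1,"ty":-23.5,"tz":-8,"wz":79.7},{"tx":-39.1,"ty":-23.5,"tz":-8,"wz":79.7},{"tx":-39.1,"ty":-23.5,"tz":-8,"wz":79.7},{"tx":-39.1,"ty":-23.5,"tz":-8,"wz":79.7},{"tx":-39.1,"ty":-23.5,"tz":-8,"wz":79.7}]'
python3 - <<'E'
from h import *
rep()
E
```

```text
t 0.15 p [0.2671 0.5647 0.2401] th 64.68 zax [-0.    -0.001 -1.   ] F [0.4 0.1 0.3] M [ 0.02  0.05 -0.01] w 1.0 q [-1.23  0.44  0.02  1.57 -0.01  1.13 -0.08]invalid input
```

```bash
python3 -m handwheel '[{"tx":-4,"ty":-2.4,"tz":-0.8,"wx":0,"wy":0,"wz":7,"claw":1}]'
python3 - <<'E'
from h import *
rep()
E
```

```text
clock: 0.23
position: [0.2834, 0.5358, 0.2457]
ee_rot: [-0.855, -3.018, 0.001]
force: [-0.9, -0.0, 0.7]
width: 0.998
t 0.23 p [0.2834 0.5358 0.2457] th 58.38 zax [-0.005  0.001 -1.   ] F [-0.9 -0.   0.7] M [-0.01 -0.01 -0.04] w 0.998 q [-1.21  0.4   0.05  1.62 -0.03  1.13 -0.13]
```

```bash
python3 -m handwheel '[{"tx":0,"ty":0,"tz":0,"wx":0,"wy":0,"wz":0,"claw":0.6},{"tx":0,"ty":0,"tz":0,"wx":0,"wy":0,"wz":0,"claw":0.6}]'
python3 - <<'E'
from h import *
rep(); go(.52,.185,.32,-15)
E
```

```text
clock: 0.4
position: [0.292, 0.5291, 0.2481]
ee_rot: [0.88, 3.015, -0.0]
force: [-0.5, 0.2, -0.1]
width: 0.903
t 0.4 p [0.292  0.5291 0.2481] th 57.46 zax [ 0.001 -0.    -1.   ] F [-0.5  0.2 -0.1] M [ 0.    0.04 -0.01] w 0.903 q [-1.2   0.39  0.06  1.62 -0.02  1.13 -0.13]
t [-37.74 -16.75  -7.15] w [6.000e-02 5.000e-02 7.246e+01]
```

```bash
python3 -m handwheel '[{"tx":-37.7,"ty":-16.8,"tz":-7.2,"wx":0,"wy":0,"wz":72.5,"claw":0.6},{"tx":-37.7,"ty":-16.8,"tz":-7.2,"wx":0,"wy":0,"wz":72.5,"claw":0.6},{"tx":-37.7,"ty":-16.8,"tz":-7.2,"wx":0,"wy":0,"wz":72.5,"claw":0.6},{"tx":-37.7,"ty":-16.8,"tz":-7.2,"wx":0,"wy":0,"wz":72.5,"claw":0.6},{"tx":-37.7,"ty":-16.8,"tz":-7.2,"wx":0,"wy":0,"wz":72.5,"claw":0.6},{"tx":-37.7,"ty":-16.8,"tz":-7.2,"wx":0,"wy":0,"wz":72.5,"claw":0.6},{"tx":-37.7,"ty":-16.8,"tz":-7.2,"wx":0,"wy":0,"wz":72.5,"claw":0.6},{"tx":-37.7,"ty":-16.8,"tz":-7.2,"wx":0,"wy":0,"wz":72.5,"claw":0.6},{"tx":-37.7,"ty":-16.8,"tz":-7.2,"wx":0,"wy":0,"wz":72.5,"claw":0.6},{"tx":-37.7,"ty":-16.8,"tz":-7.2,"wx":0,"wy":0,"wz":72.5,"claw":0.6},{"tx":-37.7,"ty":-16.8,"tz":-7.2,"wx":0,"wy":0,"wz":72.5,"claw":0.6},{"tx":-37.7,"ty":-16.8,"tz":-7.2,"wx":0,"wy":0,"wz":72.5,"claw":0.6}]'
python3 - <<'E'
from h import *
st=rep(); go(.52,.185,.32,-15)
p,d=vision.get_image("wrist"); cv2.imwrite("pics/wl1.png",p); np.savez("pics/wl1.npz",d=d,p=st["position"],r=st["ee_rot"])
rep()
E
```

```text
clock: 1.4
position: [0.5203, 0.1851, 0.3201]
ee_rot: [2.493, 1.91, 0.001]
force: [-0.1, -0.0, 0.3]
width: 0.597
t 1.4 p [0.5203 0.1851 0.3201] th -15.09 zax [ 0.001 -0.    -1.   ] F [-0.1 -0.   0.3] M [-0.04  0.09 -0.02] w 0.597 q [-0.8   0.26  0.47  1.66 -0.12  1.25 -0.57]
t [-0.02 -0.03  0.01] w [ 0.08  0.01 -0.09]
t 1.45 p [0.519  0.1874 0.3196] th -14.8 zax [-0.  0. -1.] F [ 0.4  1.4 -0.3] M [-0.04  0.14  0.06] w 0.6 q [-0.8   0.26  0.47  1.66 -0.13  1.25 -0.57]
```

View pics/wl1.png

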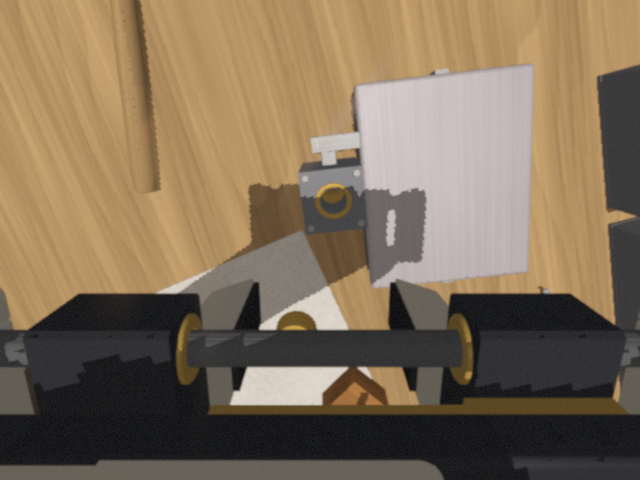

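Wrist view: the brass rim is at (333,201), the lock block spans about (300-365,160-233), and the bolt is on the upper side. I'll fit the rim and the chest edges.

```bash
cat >> h.py <<'E'
def ray(uv,z,K,Rm,t):
    uv=np.atleast_2d(uv).astype(float); r=np.c_[(uv-K[:2,2])/[K[0,0],K[1,1]],np.ones(len(uv))]@Rm.T
    return t+r*((z-t[2])/r[:,2])[:,None]
def ld(f):
    a=np.load(f); return a["d"],dict(position=a["p"],ee_rot=a["r"])
E
python3 - <<'E'
from h import *
d,st=ld("pics/wl1.npz"); C=cam("wrist",st); img=cv2.imread("pics/wl1.png")
P=cloud(d,*C)
hsv=cv2.cvtColor(img,cv2.COLOR_BGR2HSV)
x0,y0,x1,y1=312,180,355,224
i=img.astype(int); m=(i[...,2]-i[...,0]>45); mm=np.zeros_like(m); mm[y0:y1,x0:x1]=m[y0:y1,x0:x1]
v,u=np.nonzero(mm); print(len(u),u.min(),u.max(),v.min(),v.max())
W=ray(np.c_[u,v],.0905,*C); print(W[:,:2].min(0),W[:,:2].max(0),(W[:,:2].min(0)+W[:,:2].max(0))/2,np.nanmedian(P[mm],0))
h=cv2.convexHull((W[:,:2]*1000).astype(np.float32)); print(cv2.fitEllipse(h), cv2.minEnclosingCircle(h))
q=P.reshape(-1,3)
for nm,a in [("block",(abs(q[:,2]-.09)<.004)),("chest",abs(q[:,2]-.074)<.006)]:
    k=a&(np.hypot(q[:,0]-.58,q[:,1]-.19)<.2); lab=np.zeros(480*640,np.uint8);lab[k]=255; lab=cv2.morphologyEx(lab.reshape(480,640),cv2.MORPH_OPEN,np.ones((3,3)))
    n,L,S,_=cv2.connectedComponentsWithStats(lab); b=1+np.argmax(S[1:,4]); kk=(L==b).ravel()
    print(nm,np.median(q[kk,2]),cv2.minAreaRect((q[kk,:2]*1000).astype(np.float32)))
cv2.imwrite("pics/wl1c.png",cv2.resize(img[140:250,270:400],None,fx=5,fy=5,interpolation=cv2.INTER_CUBIC))
E
```

```text
631 315 350 183 218
[0.51289924 0.1686731 ] [0.54642132 0.20272756] [0.52966028 0.18570033] [0.52896102 0.18198803 0.09047969]
((529.659423828125, 185.6598358154297), (33.426231384277344, 33.87350845336914), 6.645510673522949) ((529.7433471679688, 185.671630859375), 17.058626174926758)
block 0.08983399399563874 ((530.05029296875, 184.82333374023438), (60.750789642333984, 60.048892974853516), 81.24397277832031)
chest 0.07370977868676346 ((618.3667602539062, 171.88351440429688), (203.42750549316406, 208.51097106933594), 81.299072265625)
```

View pics/wl1c.png

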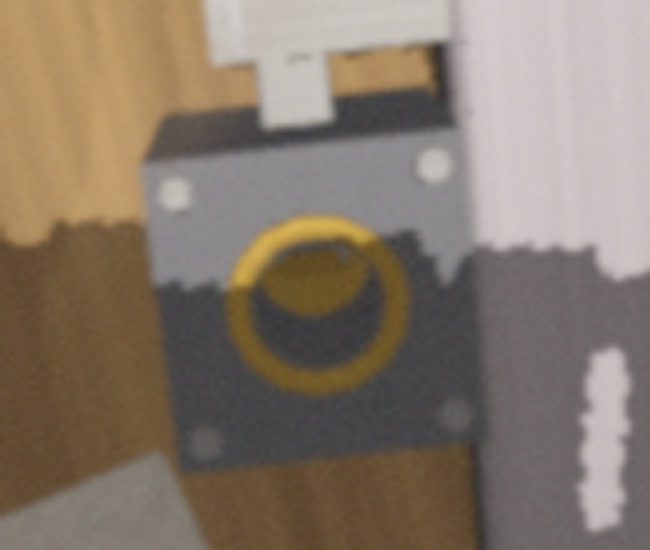

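```bash
python3 - <<'E'
from h import *
rep(); go(.633,-.148,.30,-15)
E
```

```text
t 1.45 p [0.519  0.1874 0.3196] th -14.8 zax [-0.  0. -1.] F [ 0.4  1.4 -0.3] M [-0.04  0.14  0.06] w 0.6 q [-0.8   0.26  0.47  1.66 -0.13  1.25 -0.57]
t [-29.51  19.59   1.95] w [-0.01 -0.01  0.2 ]
```

```bash
python3 -m handwheel '[{"tx":-29.5,"ty":19.6,"tz":2,"wx":0,"wy":0,"wz":0,"claw":0.6},{"tx":-29.5,"ty":19.6,"tz":2,"wx":0,"wy":0,"wz":0,"claw":0.6},{"tx":-29.5,"ty":19.6,"tz":2,"wx":0,"wy":0,"wz":0,"claw":0.6},{"tx":-29.5,"ty":19.6,"tz":2,"wx":0,"wy":0,"wz":0,"claw":0.6},{"tx":-29.5,"ty":19.6,"tz":2,"wx":0,"wy":0,"wz":0,"claw":0.6},{"tx":-29.5,"ty":19.6,"tz":2,"wx":0,"wy":0,"wz":0,"claw":0.6},{"tx":-29.5,"ty":19.6,"tz":2,"wx":0,"wy":0,"wz":0,"claw":0.6},{"tx":-29.5,"ty":19.6,"tz":2,"wx":0,"wy":0,"wz":0,"claw":0.6},{"tx":-29.5,"ty":19.6,"tz":2,"wx":0,"wy":0,"wz":0,"claw":0.6},{"tx":-29.5,"ty":19.6,"tz":2,"wx":0,"wy":0,"wz":0,"claw":0.6},{"tx":-29.5,"ty":19.6,"tz":2,"wx":0,"wy":0,"wz":0,"claw":0.6}]'
python3 - <<'E'
from h import *
st=rep()
p,d=vision.get_image("wrist"); cv2.imwrite("pics/wb1.png",p); np.savez("pics/wb1.npz",d=d,p=st["position"],r=st["ee_rot"])
C=cam("wrist",st);P=cloud(d,*C);q=P.reshape(-1,3)
k=(np.hypot(q[:,0]-.633,q[:,1]+.148)<.016)&(q[:,2]>.140)&(q[:,2]<.15); print(k.sum(),q[k].mean(0),cv2.minEnclosingCircle((q[k,:2]*1000).astype(np.float32)))
k=(np.hypot(q[:,0]-.633,q[:,1]+.148)<.045)&(abs(q[:,2]-.05)<.004); print(k.sum(),cv2.minAreaRect((q[k,:2]*1000).astype(np.float32)))
k=(np.hypot(q[:,0]-.521,q[:,1]+.225)<.025)&(abs(q[:,2]-.141)<.004); print("bow",k.sum(),np.median(q[k],0),cv2.minAreaRect((q[k,:2]*1000).astype(np.float32)))
k=(np.hypot(q[:,0]-.521,q[:,1]+.225)<.045)&(abs(q[:,2]-.04)<.004); print("kst",k.sum(),cv2.minAreaRect((q[k,:2]*1000).astype(np.float32)))
rep()
E
```

```text
clock: 2.37
position: [0.6331, -0.1471, 0.2985]
ee_rot: [-2.487, -1.917, 0.001]
force: [-0.1, 0.7, 0.6]
width: 0.6
t 2.37 p [ 0.6331 -0.1471  0.2985] th -14.73 zax [-0.002  0.001 -1.   ] F [-0.1  0.7  0.6] M [-0.06  0.1   0.08] w 0.6 q [-0.22  0.47  0.57  1.45 -0.26  1.29  0.12]
406 [ 0.63355776 -0.147541    0.14415904] ((633.4456176757812, -148.11854553222656), 8.886004447937012)
2912 ((633.4974365234375, -148.51736450195312), (60.32203674316406, 60.11214828491211), 66.56256103515625)
bow 0 [nan nan nan] ((0.0, 0.0), (0.0, 0.0), 0.0)
kst 1436 ((522.064697265625, -225.4205780029297), (60.58099365234375, 60.693851470947266), 5.938624858856201)
t 2.42 p [ 0.6332 -0.1455  0.2988] th -14.62 zax [-0.001  0.002 -1.   ] F [ 0.4  0.3 -0.5] M [-0.06  0.05 -0.05] w 0.597 q [-0.22  0.47  0.57  1.45 -0.26  1.29  0.12]
  return _methods._mean(a, axis=axis, dtype=dtype,
  ret = um.true_divide(
```

View pics/wb1.png

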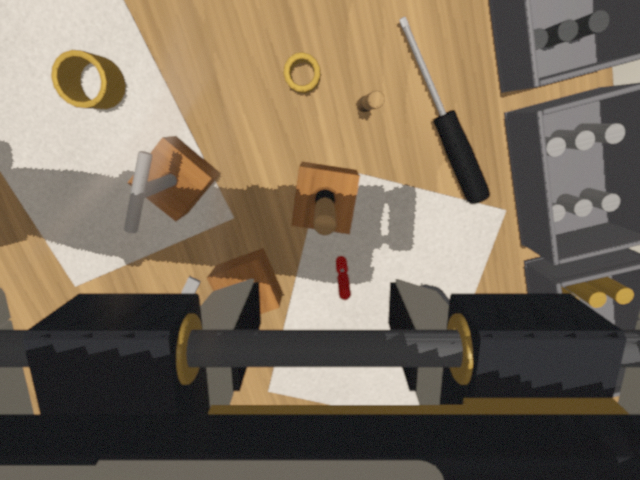

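Wrist view: brush top at (325,215) in its stand, red brush at (343,280), small brush at (370,102), key stand at (245,285). The brush is at (0.6334,-0.148). I'll descend.

```bash
python3 - <<'E'
from h import *
rep(); go(.6334,-.1482,.105,-15)
E
```

```text
t 2.42 p [ 0.6332 -0.1455  0.2988] th -14.62 zax [-0.001  0.002 -1.   ] F [ 0.4  0.3 -0.5] M [-0.06  0.05 -0.05] w 0.597 q [-0.22  0.47  0.57  1.45 -0.26  1.29  0.12]
t [-0.28  0.12 19.38] w [-0.1  -0.07  0.38]
```

```bash
python3 -m handwheel '[{"tx":-0.28,"ty":0.12,"tz":4,"wx":0,"wy":0,"wz":0,"claw":0.6},{"tx":-0.28,"ty":0.12,"tz":8,"wx":0,"wy":0,"wz":0,"claw":0.6},{"tx":-0.28,"ty":0.12,"tz":12,"wx":0,"wy":0,"wz":0,"claw":0.6},{"tx":-0.28,"ty":0.12,"tz":16,"wx":0,"wy":0,"wz":0,"claw":0.6},{"tx":-0.28,"ty":0.12,"tz":19.4,"wx":0,"wy":0,"wz":0,"claw":0.6},{"tx":-0.28,"ty":0.12,"tz":19.4,"wx":0,"wy":0,"wz":0,"claw":0.6},{"tx":-0.28,"ty":0.12,"tz":19.4,"wx":0,"wy":0,"wz":0,"claw":0.6},{"tx":-0.28,"ty":0.12,"tz":19.4,"wx":0,"wy":0,"wz":0,"claw":0.6}]'
python3 - <<'E'
from h import *
rep(); go(.6334,-.1482,.105,-15)
E
```

```text
clock: 3.08
position: [0.6347, -0.1498, 0.1079]
ee_rot: [2.486, 1.918, 0.003]
force: [-0.2, -0.1, 1.8]
width: 0.601
t 3.08 p [ 0.6347 -0.1498  0.1079] th -14.69 zax [ 0.002  0.    -1.   ] F [-0.2 -0.1  1.8] M [-0.08  0.05  0.01] w 0.601 q [-0.16  0.64  0.49  1.68 -0.36  0.92  0.21]
t [ 0.12 -0.17  0.29] w [ 0.13 -0.04  0.31]
```

```bash
python3 -m handwheel '[{"tx":0.1,"ty":-0.15,"tz":0.2,"wx":0,"wy":0,"wz":0,"claw":0.6},{"tx":0.1,"ty":-0.15,"tz":0.2,"wx":0,"wy":0,"wz":0,"claw":0.6}]'
python3 - <<'E'
from h import *
rep(); go(.6334,-.1482,.105,-15)
E
```

```text
clock: 3.25
position: [0.6333, -0.1492, 0.106]
ee_rot: [2.487, 1.916, 0.004]
force: [-0.6, 0.1, 0.1]
width: 0.6
t 3.25 p [ 0.6333 -0.1492  0.106 ] th -14.77 zax [ 0.003  0.    -1.   ] F [-0.6  0.1  0.1] M [-0.05  0.14 -0.05] w 0.6 q [-0.16  0.64  0.49  1.68 -0.36  0.91  0.21]
t [ 0.1  -0.02  0.1 ] w [ 0.19 -0.05  0.23]
```

Good. Close the jaws.

```bash
python3 -m handwheel '[{"tx":0.1,"ty":0,"tz":0.1,"wx":0,"wy":0,"wz":0,"claw":0.1},{"tx":0.1,"ty":0,"tz":0.1,"wx":0,"wy":0,"wz":0,"claw":0.1},{"tx":0.1,"ty":0,"tz":0.1,"wx":0,"wy":0,"wz":0,"claw":0.1},{"tx":0.1,"ty":0,"tz":0.1,"wx":0,"wy":0,"wz":0,"claw":0.1},{"tx":0.1,"ty":0,"tz":0.1,"wx":0,"wy":0,"wz":0,"claw":0.1},{"tx":0.1,"ty":0,"tz":0.1,"wx":0,"wy":0,"wz":0,"claw":0.1},{"tx":0.1,"ty":0,"tz":0.1,"wx":0,"wy":0,"wz":0,"claw":0.1},{"tx":0.1,"ty":0,"tz":0.1,"wx":0,"wy":0,"wz":0,"claw":0.1}]' 35
python3 - <<'E'
from h import *
rep(); go(.6334,-.1482,.105,-15)
E
```

```text
clock: 3.92
position: [0.6324, -0.1488, 0.1027]
ee_rot: [-2.489, -1.916, 0.0]
force: [-0.1, 0.5, -0.0]
width: 0.191
t 3.92 p [ 0.6324 -0.1488  0.1027] th -14.82 zax [-0.  0. -1.] F [-0.1  0.5 -0. ] M [-0.11  0.07  0.04] w 0.191 q [-0.16  0.64  0.49  1.68 -0.37  0.91  0.21]
t [ 0.08  0.09 -0.23] w [-0.   -0.    0.18]
```

```bash
python3 -m handwheel '[{"tx":0,"ty":0,"tz":-2,"wx":0,"wy":0,"wz":0,"claw":0.1},{"tx":0,"ty":0,"tz":-5,"wx":0,"wy":0,"wz":0,"claw":0.1},{"tx":0,"ty":0,"tz":-9,"wx":0,"wy":0,"wz":0,"claw":0.1},{"tx":0,"ty":0,"tz":-13,"wx":0,"wy":0,"wz":0,"claw":0.1},{"tx":0,"ty":0,"tz":-13,"wx":0,"wy":0,"wz":0,"claw":0.1}]'
python3 - <<'E'
from h import *
for i in range(3): rep(); vision.get_image("side")
go(.5297,.1855,.235,-15)
E
```

```text
clock: 4.33
position: [0.6357, -0.1506, 0.2409]
ee_rot: [2.483, 1.91, 0.012]
force: [0.8, -0.7, -0.1]
width: 0.189
t 4.33 p [ 0.6357 -0.1506  0.2409] th -14.86 zax [ 0.011 -0.002 -1.   ] F [ 0.8 -0.7 -0.1] M [-0.2  -0.07 -0.03] w 0.189 q [-0.21  0.51  0.56  1.54 -0.29  1.16  0.14]
t 4.38 p [ 0.6346 -0.1499  0.2374] th -14.84 zax [ 0.008 -0.001 -1.   ] F [-0.   0.8 -2. ] M [-0.09  0.07  0.01] w 0.191 q [-0.21  0.51  0.55  1.55 -0.29  1.16  0.15]
t 4.43 p [ 0.6333 -0.149   0.2346] th -14.82 zax [ 0.004 -0.    -1.   ] F [-0.8  0.3 -1.1] M [-0.09  0.15 -0.09] w 0.188 q [-0.21  0.51  0.55  1.55 -0.29  1.16  0.15]
t [ 29.67 -18.46  -0.22] w [ 0.02 -0.03  0.19]
```

```bash
python3 -m handwheel '[{"tx":29.7,"ty":-18.5,"tz":-0.2,"wx":0,"wy":0,"wz":0,"claw":0.1},{"tx":29.7,"ty":-18.5,"tz":-0.2,"wx":0,"wy":0,"wz":0,"claw":0.1},{"tx":29.7,"ty":-18.5,"tz":-0.2,"wx":0,"wy":0,"wz":0,"claw":0.1},{"tx":29.7,"ty":-18.5,"tz":-0.2,"wx":0,"wy":0,"wz":0,"claw":0.1},{"tx":29.7,"ty":-18.5,"tz":-0.2,"wx":0,"wy":0,"wz":0,"claw":0.1},{"tx":29.7,"ty":-18.5,"tz":-0.2,"wx":0,"wy":0,"wz":0,"claw":0.1},{"tx":29.7,"ty":-18.5,"tz":-0.2,"wx":0,"wy":0,"wz":0,"claw":0.1},{"tx":29.7,"ty":-18.5,"tz":-0.2,"wx":0,"wy":0,"wz":0,"claw":0.1},{"tx":29.7,"ty":-18.5,"tz":-0.2,"wx":0,"wy":0,"wz":0,"claw":0.1},{"tx":29.7,"ty":-18.5,"tz":-0.2,"wx":0,"wy":0,"wz":0,"claw":0.1},{"tx":29.7,"ty":-18.5,"tz":-0.2,"wx":0,"wy":0,"wz":0,"claw":0.1},{"tx":29.7,"ty":-18.5,"tz":-0.2,"wx":0,"wy":0,"wz":0,"claw":0.1}]'
python3 - <<'E'
from h import *
rep()
for n in ("scene","side"):
    st=sensors.observe(); p,d=vision.get_image(n); cv2.imwrite(f"pics/{n}1.png",p); np.savez(f"pics/{n}1.npz",d=d,p=st["position"],r=st["ee_rot"])
st=rep(); go(.5297,.1855,.235,-15)
p,d=vision.get_image("wrist"); cv2.imwrite("pics/wl2.png",p); np.savez("pics/wl2.npz",d=d,p=st["position"],r=st["ee_rot"])
for n in ("scene","side"):
    C=cam(n); u=proj([.53,.185,.15],*C).astype(int); img=cv2.imread(f"pics/{n}1.png")
    cv2.imwrite(f"pics/{n}1c.png",cv2.resize(img[u[1]-70:u[1]+70,u[0]-60:u[0]+60],None,fx=4,fy=4,interpolation=cv2.INTER_CUBIC)); print(u)
E
```

```text
clock: 5.48
position: [0.5292, 0.1845, 0.2337]
ee_rot: [2.49, 1.915, -0.003]
force: [0.6, 0.3, -0.5]
width: 0.188
t 5.48 p [0.5292 0.1845 0.2337] th -14.87 zax [-0.001 -0.002 -1.   ] F [ 0.6  0.3 -0.5] M [-0.1   0.02 -0.01] w 0.188 q [-0.81  0.36  0.51  1.77 -0.2   1.07 -0.49]
t 5.58 p [0.5297 0.1839 0.2342] th -14.96 zax [-0.001 -0.001 -1.   ] F [-0.1 -0.6 -0.7] M [-0.11  0.08  0.03] w 0.191 q [-0.81  0.36  0.51  1.77 -0.2   1.07 -0.49]
t [ 0.16 -0.04 -0.08] w [-0.02  0.07  0.04]
[392 278]
[281 178]
```

View pics/wl2.png

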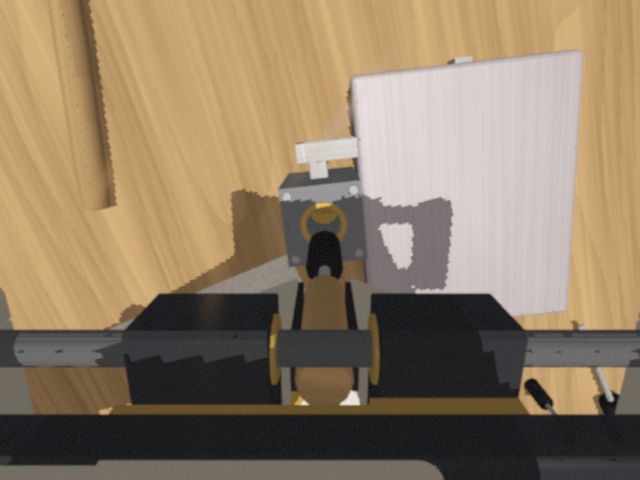

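View pics/scene1c.png

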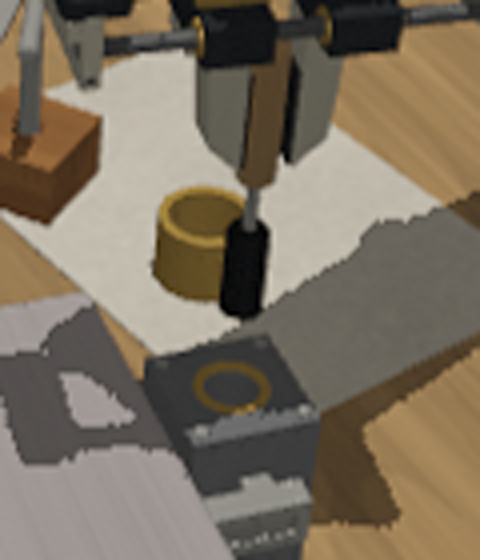

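View pics/side1c.png

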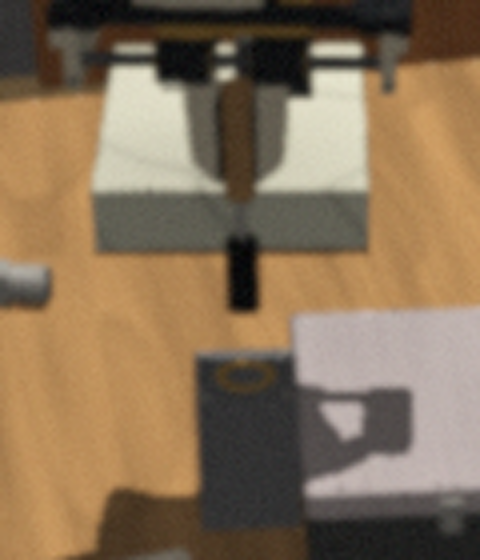

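The brush is held, and its head hangs over the rim. I'll fit its axis from both depth images.

```bash
cat >> h.py <<'E'
from scipy.optimize import least_squares
def brushfit(tag,tcp):
    Q=[]
    for n in ("scene","side"):
        d=np.load(f"pics/{n}{tag}.npz")["d"]; P=cloud(d,*cam(n)).reshape(-1,3); img=cv2.imread(f"pics/{n}{tag}.png").reshape(-1,3).astype(int)
        z=P[:,2]-tcp[2]
        k=(np.hypot(P[:,0]-tcp[0],P[:,1]-tcp[1])<.02)&(z>-.105)&(z<-.02)
        dark=img.max(1)<60
        h=k&dark&(z<-.06); w=k&~dark&(z>-.028)
        Q.append((n,P[h]))
    for n,p in Q+[("both",np.concatenate([q[1] for q in Q]))]:
        f=lambda s:np.hypot(p[:,0]-s[0],p[:,1]-s[1])-.010
        o=least_squares(f,tcp[:2],loss="soft_l1",f_scale=.001); print(n,len(p),"head centre",o.x.round(4),"z",p[:,2].min().round(4),p[:,2].max().round(4),np.sqrt(2*o.cost/len(p)).round(5))
E
python3 - <<'E'
from h import *
brushfit(1,np.array([.5295,.184,.234]))
for n in("scene","side"):
    d=np.load(f"pics/{n}1.npz")["d"];P=cloud(d,*cam(n)).reshape(-1,3);c=cv2.imread(f"pics/{n}1.png").reshape(-1,3).astype(int)
    m=(np.hypot(P[:,0]-.53,P[:,1]-.1855)<.019)&(abs(P[:,2]-.09)<.006)&(c[:,2]-c[:,0]>30)
    p=P[m];f=lambda s:np.hypot(p[:,0]-s[0],p[:,1]-s[1])-.0145
    print(n,"rim",m.sum(),least_squares(f,[.53,.185],loss="soft_l1",f_scale=.001).x)
E
```

```text
scene 171 head centre [0.5292 0.184 ] z 0.1382 0.1738 0.00101
side 83 head centre [0.5283 0.1847] z 0.1391 0.1739 0.00135
both 254 head centre [0.5289 0.1843] z 0.1382 0.1739 0.00115
scene rim 94 [0.53063469 0.1856475 ]
side rim 37 [0.52890974 0.18374154]
```

```bash
python3 - <<'E'
from h import *
rep(); go(.5305,.1848,.165,-15)
E
```

```text
t 5.63 p [0.5298 0.184  0.2344] th -14.97 zax [-0.    -0.001 -1.   ] F [-0.3 -0.1  0.7] M [-0.    0.13 -0.02] w 0.189 q [-0.81  0.36  0.51  1.77 -0.2   1.07 -0.49]
t [0.1  0.05 6.94] w [-0.01  0.05  0.03]
```

```bash
python3 -m handwheel '[{"tx":0.1,"ty":0.05,"tz":2,"wx":0,"wy":0,"wz":0,"claw":0.1},{"tx":0.1,"ty":0.05,"tz":3.5,"wx":0,"wy":0,"wz":0,"claw":0.1},{"tx":0.1,"ty":0.05,"tz":4.3,"wx":0,"wy":0,"wz":0,"claw":0.1},{"tx":0.1,"ty":0.05,"tz":5,"wx":0,"wy":0,"wz":0,"claw":0.1},{"tx":0.1,"ty":0.05,"tz":5.7,"wx":0,"wy":0,"wz":0,"claw":0.1},{"tx":0.1,"ty":0.05,"tz":6,"wx":0,"wy":0,"wz":0,"claw":0.1}]'
python3 - <<'E'
from h import *
rep(); go(.5305,.1848,.139,-15)
E
```

```text
clock: 6.13
position: [0.5302, 0.1861, 0.1742]
ee_rot: [2.49, 1.916, -0.001]
force: [0.1, -0.0, -0.3]
width: 0.19
t 6.13 p [0.5302 0.1861 0.1742] th -14.85 zax [-0. -0. -1.] F [ 0.1 -0.  -0.3] M [-0.06  0.01  0.01] w 0.19 q [-0.79  0.42  0.49  1.84 -0.24  0.94 -0.45]
t [-0.12  0.06  3.52] w [-0.02  0.02  0.15]
```

```bash
python3 -m handwheel '[{"tx":-0.05,"ty":0.05,"tz":1,"wx":0,"wy":0,"wz":0,"claw":0.1},{"tx":-0.05,"ty":0.05,"tz":2,"wx":0,"wy":0,"wz":0,"claw":0.1},{"tx":-0.05,"ty":0.05,"tz":2.8,"wx":0,"wy":0,"wz":0,"claw":0.1},{"tx":-0.05,"ty":0.05,"tz":3.3,"wx":0,"wy":0,"wz":0,"claw":0.1},{"tx":-0.05,"ty":0.05,"tz":3.5,"wx":0,"wy":0,"wz":0,"claw":0.1},{"tx":-0.05,"ty":0.05,"tz":3.5,"wx":0,"wy":0,"wz":0,"claw":0.1}]'
python3 - <<'E'
from h import *
rep(); go(.5305,.1848,.139,-15)
E
```

```text
clock: 6.63
position: [0.5304, 0.1859, 0.1392]
ee_rot: [-2.489, -1.917, 0.001]
force: [0.6, -0.2, -0.1]
width: 0.185
t 6.63 p [0.5304 0.1859 0.1392] th -14.81 zax [-0.001 -0.    -1.   ] F [ 0.6 -0.2 -0.1] M [-0.09  0.05  0.02] w 0.185 q [-0.77  0.46  0.47  1.88 -0.27  0.86 -0.43]
t [-0.11  0.04  0.02] w [-0.03  0.03  0.19]
```

Near the bottom with no contact force. I'll press gently until it bottoms out.

```bash
python3 -m handwheel '[{"tx":0,"ty":0,"tz":0.2,"wx":0,"wy":0,"wz":0,"claw":0.1},{"tx":0,"ty":0,"tz":0.4,"wx":0,"wy":0,"wz":0,"claw":0.1},{"tx":0,"ty":0,"tz":0.4,"wx":0,"wy":0,"wz":0,"claw":0.1}]'
```

```text
clock: 6.88
position: [0.5313, 0.186, 0.1375]
ee_rot: [-2.489, -1.916, -0.003]
force: [-4.3, -1.7, 14.2]
width: 0.19
```

```bash
python3 -m handwheel '[{"tx":0,"ty":0,"tz":-1,"wx":0,"wy":0,"wz":0,"claw":0.1},{"tx":0,"ty":0,"tz":-2.5,"wx":0,"wy":0,"wz":0,"claw":0.1},{"tx":0,"ty":0,"tz":-4,"wx":0,"wy":0,"wz":0,"claw":0.1},{"tx":0,"ty":0,"tz":-5.1,"wx":0,"wy":0,"wz":0,"claw":0.1},{"tx":0,"ty":0,"tz":-5.2,"wx":0,"wy":0,"wz":0,"claw":0.1},{"tx":0,"ty":0,"tz":-5.2,"wx":0,"wy":0,"wz":0,"claw":0.1}]'
python3 - <<'E'
from h import *
rep(); go(.5305,.1855,.137,-15)
E
```

```text
clock: 7.38
position: [0.5311, 0.1863, 0.1885]
ee_rot: [2.489, 1.917, 0.003]
force: [0.7, 0.3, -0.3]
width: 0.193
t 7.38 p [0.5311 0.1863 0.1885] th -14.81 zax [ 0.002  0.001 -1.   ] F [ 0.7  0.3 -0.3] M [-0.13  0.09  0.01] w 0.193 q [-0.79  0.41  0.49  1.83 -0.23  0.97 -0.46]
t [-0.09 -0.04  5.15] w [ 0.08 -0.08  0.19]
```

```bash
python3 -m handwheel '[{"tx":0,"ty":0,"tz":0.7,"wx":0,"wy":0,"wz":0,"claw":0.1},{"tx":0,"ty":0,"tz":1.6,"wx":0,"wy":0,"wz":0,"claw":0.1},{"tx":0,"ty":0,"tz":3,"wx":0,"wy":0,"wz":0,"claw":0.1},{"tx":0,"ty":0,"tz":4.2,"wx":0,"wy":0,"wz":0,"claw":0.1},{"tx":0,"ty":0,"tz":5,"wx":0,"wy":0,"wz":0,"claw":0.1},{"tx":0,"ty":0,"tz":5.3,"wx":0,"wy":0,"wz":0,"claw":0.1},{"tx":0,"ty":0,"tz":5.4,"wx":0,"wy":0,"wz":0,"claw":0.1},{"tx":0,"ty":0,"tz":5.4,"wx":0,"wy":0,"wz":0,"claw":0.1}]'
```

```text
clock: 8.05
position: [0.5307, 0.1866, 0.1352]
ee_rot: [-2.488, -1.915, -0.002]
force: [-9.3, -0.4, 31.5]
width: 0.195
```

```bash
python3 -m handwheel '[{"tx":0,"ty":0,"tz":-1,"wx":0,"wy":0,"wz":0,"claw":0.1},{"tx":0,"ty":0,"tz":-3.5,"wx":0,"wy":0,"wz":0,"claw":0.1},{"tx":0,"ty":0,"tz":-7,"wx":0,"wy":0,"wz":0,"claw":0.1},{"tx":0,"ty":0,"tz":-10.3,"wx":0,"wy":0,"wz":0,"claw":0.1},{"tx":0,"ty":0,"tz":-10.3,"wx":0,"wy":0,"wz":0,"claw":0.1}]'
python3 - <<'E'
from h import *
rep(); go(.633,-.1488,.235,-15)
E
```

```text
clock: 8.47
position: [0.5334, 0.1864, 0.2416]
ee_rot: [2.489, 1.915, 0.012]
force: [0.7, -0.6, -0.7]
width: 0.189
t 8.47 p [0.5334 0.1864 0.2416] th -14.85 zax [ 0.007  0.003 -1.   ] F [ 0.7 -0.6 -0.7] M [-0.05  0.   -0.01] w 0.189 q [-0.81  0.35  0.52  1.76 -0.2   1.08 -0.49]
t [-29.85  18.22   0.63] w [ 0.34 -0.28  0.15]
```

```bash
python3 -m handwheel '[{"tx":-29.7,"ty":18.5,"tz":0.2,"wx":0,"wy":0,"wz":0,"claw":0.1},{"tx":-29.7,"ty":18.5,"tz":0.2,"wx":0,"wy":0,"wz":0,"claw":0.1},{"tx":-29.7,"ty":18.5,"tz":0.2,"wx":0,"wy":0,"wz":0,"claw":0.1},{"tx":-29.7,"ty":18.5,"tz":0.2,"wx":0,"wy":0,"wz":0,"claw":0.1},{"tx":-29.7,"ty":18.5,"tz":0.2,"wx":0,"wy":0,"wz":0,"claw":0.1},{"tx":-29.7,"ty":18.5,"tz":0.2,"wx":0,"wy":0,"wz":0,"claw":0.1},{"tx":-29.7,"ty":18.5,"tz":0.2,"wx":0,"wy":0,"wz":0,"claw":0.1},{"tx":-29.7,"ty":18.5,"tz":0.2,"wx":0,"wy":0,"wz":0,"claw":0.1},{"tx":-29.7,"ty":18.5,"tz":0.2,"wx":0,"wy":0,"wz":0,"claw":0.1},{"tx":-29.7,"ty":18.5,"tz":0.2,"wx":0,"wy":0,"wz":0,"claw":0.1},{"tx":-29.7,"ty":18.5,"tz":0.2,"wx":0,"wy":0,"wz":0,"claw":0.1},{"tx":-29.7,"ty":18.5,"tz":0.2,"wx":0,"wy":0,"wz":0,"claw":0.1}]'
python3 - <<'E'
from h import *
for n in ("scene","side"):
    st=rep(); p,d=vision.get_image(n); cv2.imwrite(f"pics/{n}2.png",p); np.savez(f"pics/{n}2.npz",d=d,p=st["position"],r=st["ee_rot"])
rep(); st=sensors.observe(); brushfit(2,st["position"]); go(.633,-.1488,.235,-15)
for n in ("scene","side"):
    C=cam(n); u=proj([.633,-.148,.12],*C).astype(int); img=cv2.imread(f"pics/{n}2.png")
    cv2.imwrite(f"pics/{n}2c.png",cv2.resize(img[u[1]-70:u[1]+70,u[0]-60:u[0]+60],None,fx=4,fy=4,interpolation=cv2.INTER_CUBIC))
E
```

```text
clock: 9.47
position: [0.6332, -0.147, 0.2335]
ee_rot: [-2.487, -1.916, 0.001]
force: [0.3, 1.0, 0.0]
width: 0.189
t 9.47 p [ 0.6332 -0.147   0.2335] th -14.76 zax [-0.002  0.001 -1.   ] F [0.3 1.  0. ] M [-0.05  0.01  0.01] w 0.189 q [-0.21  0.52  0.56  1.55 -0.29  1.16  0.15]
t 9.52 p [ 0.6333 -0.1465  0.2338] th -14.7 zax [-0.001  0.001 -1.   ] F [-0.4  0.2  0.1] M [-0.07  0.1   0.02] w 0.19 q [-0.21  0.52  0.56  1.55 -0.29  1.16  0.15]
t 9.57 p [ 0.6334 -0.1463  0.2341] th -14.68 zax [-0.001  0.001 -1.   ] F [-0.3  0.  -0.2] M [-0.08  0.04 -0.01] w 0.19 q [-0.22  0.52  0.56  1.55 -0.29  1.16  0.15]
scene 107 head centre [ 0.6328 -0.1479] z 0.1408 0.1739 0.00134
side 125 head centre [ 0.6324 -0.1463] z 0.1405 0.1741 0.00109
both 232 head centre [ 0.6326 -0.1469] z 0.1405 0.1741 0.00127
t [-0.25  0.02 -0.09] w [-0.06 -0.06  0.32]
```

View pics/scene2c.png

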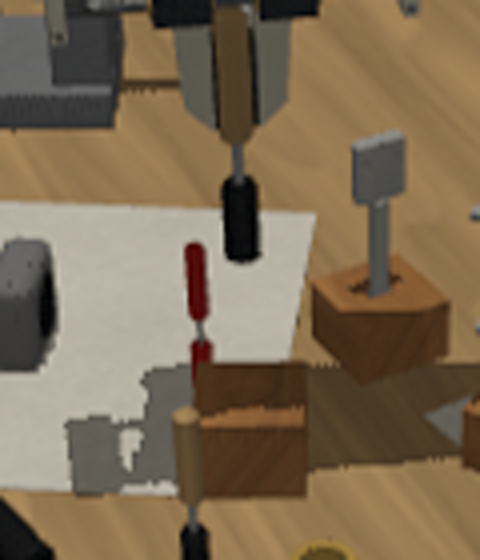

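View pics/side2c.png

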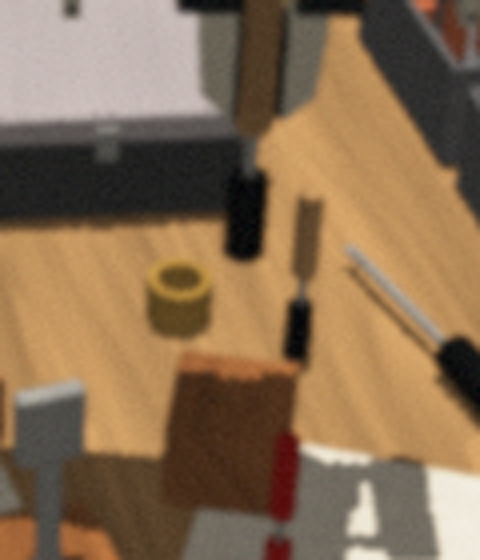

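```bash
python3 -m handwheel '[{"tx":-0.22,"ty":0.06,"tz":3,"wx":0,"wy":0,"wz":0,"claw":0.1},{"tx":-0.22,"ty":0.06,"tz":6,"wx":0,"wy":0,"wz":0,"claw":0.1},{"tx":-0.22,"ty":0.06,"tz":7.8,"wx":0,"wy":0,"wz":0,"claw":0.1},{"tx":-0.22,"ty":0.06,"tz":7.8,"wx":0,"wy":0,"wz":0,"claw":0.1},{"tx":-0.22,"ty":0.06,"tz":7.8,"wx":0,"wy":0,"wz":0,"claw":0.1}]'
python3 - <<'E'
from h import *
rep(); go(.6335,-.1485,.135,-15)
E
```

```text
clock: 9.98
position: [0.6332, -0.1492, 0.1564]
ee_rot: [-2.486, -1.918, 0.001]
force: [0.5, -0.7, -0.4]
width: 0.192
t 9.98 p [ 0.6332 -0.1492  0.1564] th -14.72 zax [-0.002  0.001 -1.   ] F [ 0.5 -0.7 -0.4] M [-0.11  0.07 -0.01] w 0.192 q [-0.19  0.59  0.53  1.63 -0.34  1.01  0.19]
t [0.08 0.02 2.14] w [-0.1  -0.02  0.28]
```

```bash
python3 -m handwheel '[{"tx":0.05,"ty":0.02,"tz":0.5,"wx":0,"wy":0,"wz":0,"claw":0.1},{"tx":0.05,"ty":0.02,"tz":1,"wx":0,"wy":0,"wz":0,"claw":0.1},{"tx":0.05,"ty":0.02,"tz":1.5,"wx":0,"wy":0,"wz":0,"claw":0.1},{"tx":0.05,"ty":0.02,"tz":1.8,"wx":0,"wy":0,"wz":0,"claw":0.1}]'
python3 - <<'E'
from h import *
rep(); go(.6335,-.1485,.102,-15)
E
```

```text
clock: 10.32
position: [0.636, -0.1506, 0.1433]
ee_rot: [2.486, 1.915, 0.008]
force: [-7.4, 2.8, 8.8]
width: 0.191
t 10.32 p [ 0.636  -0.1506  0.1433] th -14.8 zax [ 0.006  0.    -1.   ] F [-7.4  2.8  8.8] M [ 0.92  2.78 -0.04] w 0.191 q [-0.18  0.6   0.52  1.65 -0.35  0.98  0.2 ]
t [ 0.13 -0.32  4.13] w [ 0.33 -0.11  0.2 ]
```

```bash
python3 -m handwheel '[{"tx":0.05,"ty":-0.2,"tz":-0.4,"wx":0,"wy":0,"wz":0,"claw":0.1},{"tx":0.05,"ty":-0.2,"tz":-0.4,"wx":0,"wy":0,"wz":0,"claw":0.1},{"tx":0.05,"ty":-0.2,"tz":-0.4,"wx":0,"wy":0,"wz":0,"claw":0.1}]'
python3 - <<'E'
from h import *
rep(); go(.6335,-.1485,.102,-15)
E
```

```text
clock: 10.57
position: [0.6323, -0.1493, 0.1433]
ee_rot: [2.489, 1.916, 0.001]
force: [-0.1, -0.6, -1.2]
width: 0.189
t 10.57 p [ 0.6323 -0.1493  0.1433] th -14.81 zax [ 0.001 -0.    -1.   ] F [-0.1 -0.6 -1.2] M [-0.05  0.02  0.03] w 0.189 q [-0.19  0.6   0.52  1.65 -0.35  0.98  0.2 ]
t [0.11 0.09 4.13] w [ 0.07 -0.02  0.19]
```

```bash
python3 -m handwheel '[{"tx":0.05,"ty":0.03,"tz":0.4,"wx":0,"wy":0,"wz":0,"claw":0.1},{"tx":0.05,"ty":0.03,"tz":0.8,"wx":0,"wy":0,"wz":0,"claw":0.1},{"tx":0.05,"ty":0.03,"tz":1.2,"wx":0,"wy":0,"wz":0,"claw":0.1},{"tx":0.05,"ty":0.03,"tz":1.2,"wx":0,"wy":0,"wz":0,"claw":0.1}]'
python3 - <<'E'
from h import *
rep(); go(.6335,-.1485,.102,-15)
E
```

```text
clock: 10.9
position: [0.6319, -0.1486, 0.1293]
ee_rot: [-2.488, -1.916, 0.002]
force: [0.9, -0.2, -0.7]
width: 0.188
t 10.9 p [ 0.6319 -0.1486  0.1293] th -14.81 zax [-0.002  0.    -1.   ] F [ 0.9 -0.2 -0.7] M [-0.   -0.04 -0.02] w 0.188 q [-0.18  0.62  0.52  1.66 -0.35  0.96  0.2 ]
t [0.06 0.16 2.73] w [-0.1   0.01  0.19]
```

In the hole with no force. Continue down.

```bash
python3 -m handwheel '[{"tx":0.05,"ty":0.03,"tz":0.6,"wx":0,"wy":0,"wz":0,"claw":0.1},{"tx":0.05,"ty":0.03,"tz":1.2,"wx":0,"wy":0,"wz":0,"claw":0.1},{"tx":0.05,"ty":0.03,"tz":1.8,"wx":0,"wy":0,"wz":0,"claw":0.1},{"tx":0.05,"ty":0.03,"tz":2.3,"wx":0,"wy":0,"wz":0,"claw":0.1},{"tx":0.05,"ty":0.03,"tz":2.6,"wx":0,"wy":0,"wz":0,"claw":0.1},{"tx":0.05,"ty":0.03,"tz":2.6,"wx":0,"wy":0,"wz":0,"claw":0.1}]'
python3 - <<'E'
from h import *
rep(); go(.6335,-.1485,.102,-15)
E
```

```text
clock: 11.4
position: [0.6323, -0.1484, 0.1038]
ee_rot: [-2.489, -1.916, 0.002]
force: [0.6, 0.0, -0.8]
width: 0.19
t 11.4 p [ 0.6323 -0.1484  0.1038] th -14.82 zax [-0.001  0.    -1.   ] F [ 0.6  0.  -0.8] M [-0.06  0.07  0.05] w 0.19 q [-0.17  0.64  0.5   1.68 -0.37  0.91  0.22]
t [0.02 0.12 0.18] w [-0.08  0.01  0.18]
```

```bash
python3 -m handwheel '[{"tx":0,"ty":0,"tz":0.2,"wx":0,"wy":0,"wz":0,"claw":0.1},{"tx":0,"ty":0,"tz":0.4,"wx":0,"wy":0,"wz":0,"claw":0.1},{"tx":0,"ty":0,"tz":0.4,"wx":0,"wy":0,"wz":0,"claw":0.1}]'
python3 - <<'E'
from h import *
rep()
E
```

```text
clock: 11.65
position: [0.6328, -0.1485, 0.1006]
ee_rot: [-2.489, -1.916, 0.0]
force: [0.6, -0.3, -1.4]
width: 0.193
t 11.65 p [ 0.6328 -0.1485  0.1006] th -14.82 zax [-0.  0. -1.] F [ 0.6 -0.3 -1.4] M [-0.1   0.05  0.04] w 0.193 q [-0.17  0.65  0.5   1.69 -0.38  0.9   0.22]
```

```bash
python3 -m handwheel '[{"tx":0,"ty":0,"tz":0.2,"wx":0,"wy":0,"wz":0,"claw":0.1},{"tx":0,"ty":0,"tz":0.3,"wx":0,"wy":0,"wz":0,"claw":0.1},{"tx":0,"ty":0,"tz":0.3,"wx":0,"wy":0,"wz":0,"claw":0.1}]'
python3 - <<'E'
from h import *
rep()
E
```

```text
clock: 11.9
position: [0.6334, -0.1489, 0.1001]
ee_rot: [2.489, 1.915, 0.003]
force: [-5.6, 1.6, 17.8]
width: 0.19
t 11.9 p [ 0.6334 -0.1489  0.1001] th -14.84 zax [ 0.002  0.    -1.   ] F [-5.6  1.6 17.8] M [ 0.42  1.6  -0.01] w 0.19 q [-0.17  0.65  0.5   1.69 -0.38  0.9   0.22]
```

```bash
python3 -m handwheel '[{"tx":0,"ty":0,"tz":-0.2,"wx":0,"wy":0,"wz":0,"claw":0.1},{"tx":0,"ty":0,"tz":-0.2,"wx":0,"wy":0,"wz":0,"claw":0.5},{"tx":0,"ty":0,"tz":-0.2,"wx":0,"wy":0,"wz":0,"claw":0.5},{"tx":0,"ty":0,"tz":-0.2,"wx":0,"wy":0,"wz":0,"claw":0.5},{"tx":0,"ty":0,"tz":-0.2,"wx":0,"wy":0,"wz":0,"claw":0.5},{"tx":0,"ty":0,"tz":-3,"wx":0,"wy":0,"wz":0,"claw":0.6},{"tx":0,"ty":0,"tz":-7,"wx":0,"wy":0,"wz":0,"claw":0.6},{"tx":0,"ty":0,"tz":-11,"wx":0,"wy":0,"wz":0,"claw":0.6},{"tx":0,"ty":0,"tz":-15,"wx":0,"wy":0,"wz":0,"claw":0.6},{"tx":0,"ty":0,"tz":-18,"wx":0,"wy":0,"wz":0,"claw":0.6}]'
python3 - <<'E'
from h import *
rep(); go(.522,-.2255,.28,96)
E
```

```text
clock: 12.73
position: [0.6332, -0.149, 0.2812]
ee_rot: [2.488, 1.915, 0.003]
force: [0.7, 0.6, 0.8]
width: 0.598
t 12.73 p [ 0.6332 -0.149   0.2812] th -14.84 zax [ 0.003 -0.001 -1.   ] F [0.7 0.6 0.8] M [-0.15  0.   -0.01] w 0.598 q [-0.22  0.48  0.58  1.48 -0.27  1.25  0.13]
t [-10.24  -8.79   0.1 ] w [ 1.0000e-01  1.5000e-01 -1.1084e+02]
```

```bash
python3 -m handwheel '[{"tx":-10.2,"ty":-8.8,"tz":0,"wx":0,"wy":0,"wz":-110.8,"claw":0.6},{"tx":-10.2,"ty":-8.8,"tz":0,"wx":0,"wy":0,"wz":-110.8,"claw":0.6},{"tx":-10.2,"ty":-8.8,"tz":0,"wx":0,"wy":0,"wz":-110.8,"claw":0.6},{"tx":-10.2,"ty":-8.8,"tz":0,"wx":0,"wy":0,"wz":-110.8,"claw":0.6},{"tx":-10.2,"ty":-8.8,"tz":0,"wx":0,"wy":0,"wz":-110.8,"claw":0.6},{"tx":-10.2,"ty":-8.8,"tz":0,"wx":0,"wy":0,"wz":-110.8,"claw":0.6},{"tx":-10.2,"ty":-8.8,"tz":0,"wx":0,"wy":0,"wz":-110.8,"claw":0.6},{"tx":-10.2,"ty":-8.8,"tz":0,"wx":0,"wy":0,"wz":-110.8,"claw":0.6},{"tx":-10.2,"ty":-8.8,"tz":0,"wx":0,"wy":0,"wz":-110.8,"claw":0.6},{"tx":-10.2,"ty":-8.8,"tz":0,"wx":0,"wy":0,"wz":-110.8,"claw":0.6},{"tx":-10.2,"ty":-8.8,"tz":0,"wx":0,"wy":0,"wz":-110.8,"claw":0.6},{"tx":-10.2,"ty":-8.8,"tz":0,"wx":0,"wy":0,"wz":-110.8,"claw":0.6}]'
python3 - <<'E'
from h import *
rep(); go(.522,-.2255,.28,96)
E
```

```text
clock: 13.73
position: [0.5216, -0.2247, 0.2776]
ee_rot: [-0.506, -3.1, -0.0]
force: [0.5, 0.0, -0.5]
width: 0.601
t 13.73 p [ 0.5216 -0.2247  0.2776] th 71.47 zax [-0.  0. -1.] F [ 0.5  0.  -0.5] M [-0.01 -0.   -0.01] w 0.601 q [ 0.09  0.31  0.29  1.68 -0.1   1.16  1.66]
t [-0.07 -0.06 -0.24] w [ 0.000e+00 -2.000e-02 -2.453e+01]
```

```bash
python3 -m handwheel '[{"tx":0,"ty":0,"tz":-0.2,"wx":0,"wy":0,"wz":-24.5,"claw":0.6},{"tx":0,"ty":0,"tz":-0.2,"wx":0,"wy":0,"wz":-24.5,"claw":0.6},{"tx":0,"ty":0,"tz":-0.2,"wx":0,"wy":0,"wz":-24.5,"claw":0.6},{"tx":0,"ty":0,"tz":-0.2,"wx":0,"wy":0,"wz":-24.5,"claw":0.6},{"tx":0,"ty":0,"tz":-0.2,"wx":0,"wy":0,"wz":-24.5,"claw":0.6}]'
python3 - <<'E'
from h import *
st=rep(); 
p,d=vision.get_image("wrist"); cv2.imwrite("pics/wk1.png",p); np.savez("pics/wk1.npz",d=d,p=st["position"],r=st["ee_rot"])
C=cam("wrist",st);P=cloud(d,*C);q=P.reshape(-1,3)
k=(np.hypot(q[:,0]-.521,q[:,1]+.225)<.025)&(abs(q[:,2]-.141)<.004); print("bow",k.sum(),np.median(q[k],0),cv2.minAreaRect((q[k,:2]*1000).astype(np.float32)))
k=(np.hypot(q[:,0]-.521,q[:,1]+.225)<.045)&(abs(q[:,2]-.04)<.004); print("kst",k.sum(),cv2.minAreaRect((q[k,:2]*1000).astype(np.float32)))
rep()
E
```

```text
clock: 14.15
position: [0.5215, -0.2248, 0.2796]
ee_rot: [0.158, -3.137, -0.0]
force: [0.2, 0.7, -0.4]
width: 0.601
t 14.15 p [ 0.5215 -0.2248  0.2796] th 95.75 zax [-0.  0. -1.] F [ 0.2  0.7 -0.4] M [ 0.01  0.03 -0.04] w 0.601 q [ 0.15  0.31  0.21  1.67 -0.07  1.17  2.05]
bow 579 [ 0.52038737 -0.22517977  0.14124614] ((520.9390258789062, -225.13168334960938), (31.462860107421875, 9.598297119140625), 5.674096584320068)
kst 3356 ((521.3244018554688, -224.9547576904297), (59.881507873535156, 60.05341339111328), 5.927035808563232)
t 14.2 p [ 0.5215 -0.2248  0.2796] th 95.53 zax [-0.  0. -1.] F [-0.2  0.4 -0.2] M [0.01 0.05 0.02] w 0.604 q [ 0.15  0.31  0.21  1.67 -0.07  1.17  2.05]
```

View pics/wk1.png

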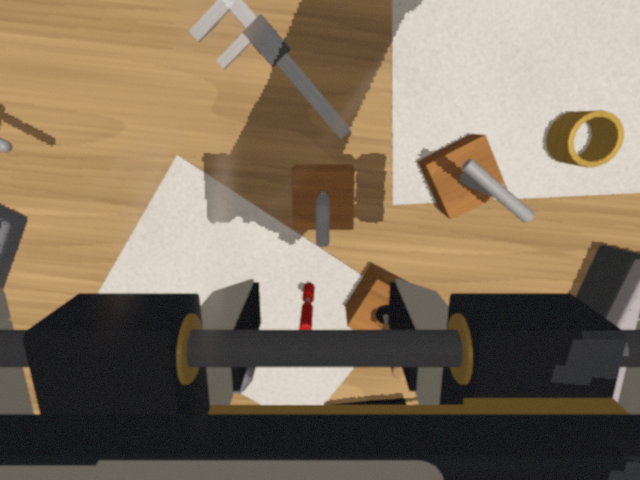

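```bash
python3 - <<'E'
from h import *
go(.521,-.225,.117,95.8)
E
python3 -m handwheel '[{"tx":0,"ty":0,"tz":4,"wx":0,"wy":0,"wz":0,"claw":0.5},{"tx":0,"ty":0,"tz":8,"wx":0,"wy":0,"wz":0,"claw":0.5},{"tx":0,"ty":0,"tz":12,"wx":0,"wy":0,"wz":0,"claw":0.5},{"tx":0,"ty":0,"tz":15,"wx":0,"wy":0,"wz":0,"claw":0.5},{"tx":0,"ty":0,"tz":16.2,"wx":0,"wy":0,"wz":0,"claw":0.5},{"tx":0,"ty":0,"tz":16.2,"wx":0,"wy":0,"wz":0,"claw":0.5},{"tx":0,"ty":0,"tz":16.2,"wx":0,"wy":0,"wz":0,"claw":0.5}]'
python3 - <<'E'
from h import *
rep(); go(.521,-.225,.117,95.8)
E
```

```text
t [ 0.05 -0.02 16.26] w [ 0.01 -0.01 -0.27]
clock: 14.78
position: [0.5215, -0.2246, 0.1175]
ee_rot: [0.151, -3.137, -0.0]
force: [0.4, -0.3, 1.1]
width: 0.497
t 14.78 p [ 0.5215 -0.2246  0.1175] th 95.52 zax [-0.001  0.    -1.   ] F [ 0.4 -0.3  1.1] M [ 0.07  0.02 -0.02] w 0.497 q [ 0.18  0.48  0.18  1.87 -0.11  0.81  2.09]
t [ 0.05 -0.03  0.05] w [ 0.02 -0.07 -0.28]
```

```bash
python3 -m handwheel '[{"tx":0.05,"ty":0,"tz":0,"wx":0,"wy":0,"wz":-0.3,"claw":0},{"tx":0.05,"ty":0,"tz":0,"wx":0,"wy":0,"wz":-0.3,"claw":0},{"tx":0.05,"ty":0,"tz":0,"wx":0,"wy":0,"wz":-0.3,"claw":0},{"tx":0.05,"ty":0,"tz":0,"wx":0,"wy":0,"wz":-0.3,"claw":0},{"tx":0.05,"ty":0,"tz":0,"wx":0,"wy":0,"wz":-0.3,"claw":0},{"tx":0.05,"ty":0,"tz":0,"wx":0,"wy":0,"wz":-0.3,"claw":0},{"tx":0.05,"ty":0,"tz":0,"wx":0,"wy":0,"wz":-0.3,"claw":0},{"tx":0.05,"ty":0,"tz":0,"wx":0,"wy":0,"wz":-0.3,"claw":0}]' 55
python3 - <<'E'
from h import *
rep(); go(.521,-.225,.117,95.8)
E
```

```text
clock: 15.45
position: [0.5214, -0.2252, 0.1181]
ee_rot: [-0.162, 3.137, -0.001]
force: [0.0, -1.1, 2.6]
width: 0.101
t 15.45 p [ 0.5214 -0.2252  0.1181] th 95.9 zax [ 0.001 -0.001 -1.   ] F [ 0.  -1.1  2.6] M [-0.44  0.02 -0.03] w 0.101 q [ 0.18  0.48  0.18  1.87 -0.11  0.81  2.1 ]
t [0.04 0.02 0.11] w [-0.04  0.04  0.1 ]
```

```bash
python3 -m handwheel '[{"tx":0,"ty":0,"tz":-1.5,"wx":0,"wy":0,"wz":0,"claw":0},{"tx":0,"ty":0,"tz":-4,"wx":0,"wy":0,"wz":0,"claw":0},{"tx":0,"ty":0,"tz":-8,"wx":0,"wy":0,"wz":0,"claw":0},{"tx":0,"ty":0,"tz":-12,"wx":0,"wy":0,"wz":0,"claw":0},{"tx":0,"ty":0,"tz":-12,"wx":0,"wy":0,"wz":0,"claw":0}]'
python3 - <<'E'
from h import *
rep(); go(.5297,.1855,.23,81.3)
E
```

```text
clock: 15.87
position: [0.5244, -0.226, 0.2451]
ee_rot: [-0.161, 3.127, -0.005]
force: [0.8, -1.0, -1.5]
width: 0.107
t 15.87 p [ 0.5244 -0.226   0.2451] th 95.91 zax [ 0.01  -0.003 -1.   ] F [ 0.8 -1.  -1.5] M [ 0.02 -0.08  0.09] w 0.107 q [ 0.16  0.34  0.21  1.72 -0.08  1.08  2.07]
t [-4.75 40.88  1.4 ] w [-0.15  0.59 14.61]
```

```bash
python3 -m handwheel '[{"tx":-5,"ty":40.8,"tz":0,"wx":0,"wy":0,"wz":14.5,"claw":0},{"tx":-5,"ty":40.8,"tz":0,"wx":0,"wy":0,"wz":14.5,"claw":0},{"tx":-5,"ty":40.8,"tz":0,"wx":0,"wy":0,"wz":14.5,"claw":0},{"tx":-5,"ty":40.8,"tz":0,"wx":0,"wy":0,"wz":14.5,"claw":0},{"tx":-5,"ty":40.8,"tz":0,"wx":0,"wy":0,"wz":14.5,"claw":0},{"tx":-5,"ty":40.8,"tz":0,"wx":0,"wy":0,"wz":14.5,"claw":0},{"tx":-5,"ty":40.8,"tz":0,"wx":0,"wy":0,"wz":14.5,"claw":0},{"tx":-5,"ty":40.8,"tz":0,"wx":0,"wy":0,"wz":14.5,"claw":0},{"tx":-5,"ty":40.8,"tz":0,"wx":0,"wy":0,"wz":14.5,"claw":0},{"tx":-5,"ty":40.8,"tz":0,"wx":0,"wy":0,"wz":14.5,"claw":0},{"tx":-5,"ty":40.8,"tz":0,"wx":0,"wy":0,"wz":14.5,"claw":0},{"tx":-5,"ty":40.8,"tz":0,"wx":0,"wy":0,"wz":14.5,"claw":0}]'
python3 - <<'E'
from h import *
for n in ("scene","side","wrist"):
    st=rep(); p,d=vision.get_image(n); cv2.imwrite(f"pics/{n}3.png",p); np.savez(f"pics/{n}3.npz",d=d,p=st["position"],r=st["ee_rot"])
rep(); go(.5297,.1855,.23,81.3)
tcp=np.array([.5297,.1855,.237])
for n in ("scene","side"):
    C=cam(n); u=proj([.53,.185,.15],*C).astype(int); img=cv2.imread(f"pics/{n}3.png")
    cv2.imwrite(f"pics/{n}3c.png",cv2.resize(img[u[1]-70:u[1]+70,u[0]-60:u[0]+60],None,fx=4,fy=4,interpolation=cv2.INTER_CUBIC))
    d=np.load(f"pics/{n}3.npz")["d"];P=cloud(d,*C).reshape(-1,3)
    k=(np.hypot(P[:,0]-.53,P[:,1]-.185)<.02)&(P[:,2]>.155)&(P[:,2]<.218)
    p=P[k]; f=lambda s:np.hypot(p[:,0]-s[0]-s[2]*(p[:,2]-.19),p[:,1]-s[1]-s[3]*(p[:,2]-.19))-.006
    o=least_squares(f,[.53,.185,0,0],loss="soft_l1",f_scale=.001);print(n,k.sum(),o.x.round(4))
    o=least_squares(lambda s:f([*s,0,0]),[.53,.185],loss="soft_l1",f_scale=.001);print(n,k.sum(),o.x.round(4))
E
```

```text
clock: 16.87
position: [0.5278, 0.1898, 0.237]
ee_rot: [-0.225, -3.132, -0.001]
force: [-0.5, -1.8, -1.1]
width: 0.106
t 16.87 p [0.5278 0.1898 0.237 ] th 81.77 zax [-0.001  0.001 -1.   ] F [-0.5 -1.8 -1.1] M [-0.1   0.    0.02] w 0.106 q [-0.5   0.33  0.09  1.74 -0.03  1.07  1.02]
t 16.92 p [0.5282 0.1871 0.2371] th 81.56 zax [-0.001 -0.    -1.   ] F [-0.4 -0.6 -1.2] M [-0.06 -0.01 -0.02] w 0.107 q [-0.5   0.33  0.09  1.74 -0.03  1.07  1.02]
t 16.97 p [0.5286 0.1855 0.2373] th 81.42 zax [-0.001 -0.001 -1.   ] F [-0.4  0.7 -0.9] M [-0.05 -0.03 -0.02] w 0.104 q [-0.5   0.33  0.09  1.74 -0.03  1.07  1.02]
t 17.02 p [0.5288 0.1847 0.2375] th 81.33 zax [-0.    -0.001 -1.   ] F [ 0.7  0.6 -1. ] M [-0.01  0.03 -0.09] w 0.107 q [-0.5   0.33  0.09  1.74 -0.03  1.07  1.02]
t [-0.08  0.09  0.75] w [-0.06 -0.02  0.03]
scene 209 [0.5282 0.1909 0.008  0.0082]
scene 209 [0.5282 0.1909]
side 136 [ 0.5262  0.1868 -0.006  -0.0257]
side 136 [0.5263 0.1869]
```

View pics/scene3c.png

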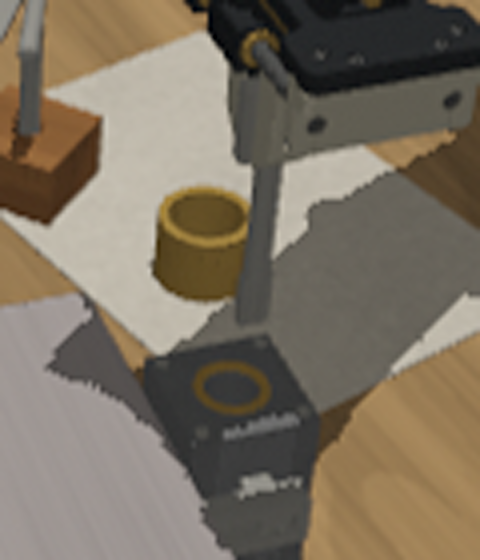

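View pics/side3c.png

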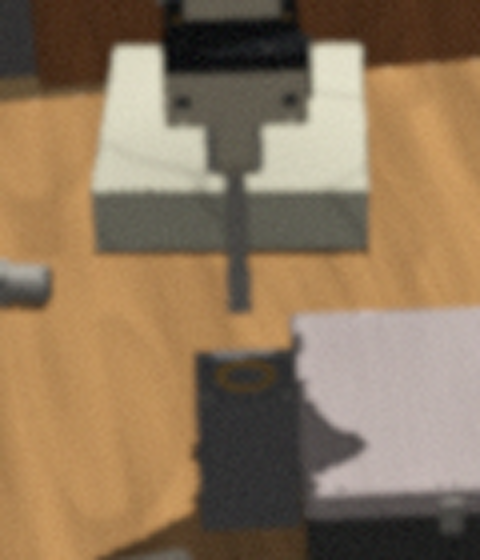

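View pics/wrist3.png

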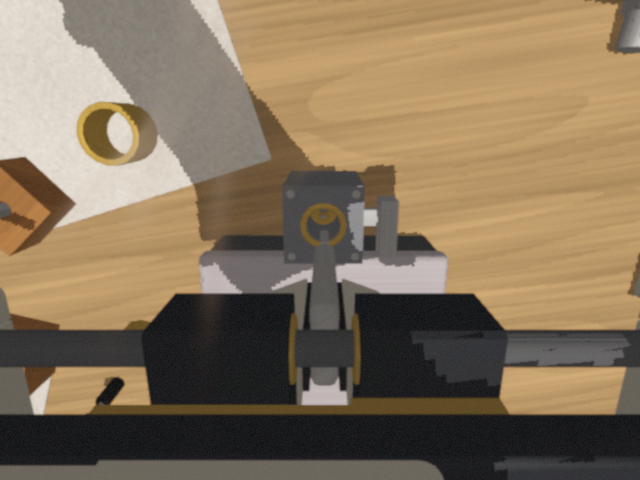

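View pics/scene3.png

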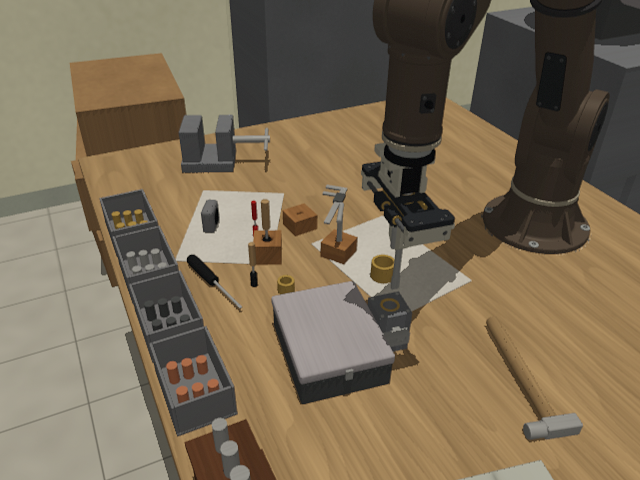

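```bash
python3 -m handwheel '[{"tx":-0.15,"ty":0.08,"tz":2,"wx":0,"wy":0,"wz":0,"claw":0},{"tx":-0.15,"ty":0.08,"tz":4,"wx":0,"wy":0,"wz":0,"claw":0},{"tx":-0.15,"ty":0.08,"tz":6,"wx":0,"wy":0,"wz":0,"claw":0},{"tx":-0.15,"ty":0.08,"tz":8,"wx":0,"wy":0,"wz":0,"claw":0},{"tx":-0.15,"ty":0.08,"tz":8.5,"wx":0,"wy":0,"wz":0,"claw":0},{"tx":-0.15,"ty":0.08,"tz":8.5,"wx":0,"wy":0,"wz":0,"claw":0},{"tx":-0.15,"ty":0.08,"tz":8.5,"wx":0,"wy":0,"wz":0,"claw":0}]'
python3 - <<'E'
from h import *
rep()
for n in ("scene","side"):
    st=rep(); p,d=vision.get_image(n); cv2.imwrite(f"pics/{n}4.png",p); np.savez(f"pics/{n}4.npz",d=d,p=st["position"],r=st["ee_rot"])
    C=cam(n); P=cloud(d,*C).reshape(-1,3); c=p.reshape(-1,3).astype(int)
    k=(np.hypot(P[:,0]-.53,P[:,1]-.185)<.02)&(P[:,2]>.1)&(P[:,2]<.134)
    q=P[k]; f=lambda s:np.hypot(q[:,0]-s[0],q[:,1]-s[1])-.006
    o=least_squares(f,[.53,.185],loss="soft_l1",f_scale=.001);print(n,"shank",k.sum(),o.x.round(4))
    m=(np.hypot(P[:,0]-.53,P[:,1]-.1855)<.019)&(abs(P[:,2]-.09)<.006)&(c[:,2]-c[:,0]>30)
    q=P[m];f=lambda s:np.hypot(q[:,0]-s[0],q[:,1]-s[1])-.0145
    print(n,"rim",m.sum(),least_squares(f,[.53,.185],loss="soft_l1",f_scale=.001).x.round(4))
rep(); go(.5305,.1853,.146,81.3)
E
```

```text
clock: 17.6
position: [0.5309, 0.186, 0.1534]
ee_rot: [0.237, 3.132, -0.0]
force: [0.3, 0.1, -0.3]
width: 0.108
t 17.6 p [0.5309 0.186  0.1534] th 81.33 zax [ 0. -0. -1.] F [ 0.3  0.1 -0.3] M [ 0.04 -0.    0.01] w 0.108 q [-0.49  0.42  0.08  1.84 -0.04  0.88  1.03]
t 17.6 p [0.5309 0.186  0.1534] th 81.33 zax [ 0. -0. -1.] F [ 0.3  0.1 -0.3] M [ 0.04 -0.    0.01] w 0.108 q [-0.49  0.42  0.08  1.84 -0.04  0.88  1.03]
scene shank 95 [0.5311 0.1869]
scene rim 82 [0.5306 0.1858]
t 17.65 p [0.5313 0.1864 0.154 ] th 81.36 zax [ 0.002  0.001 -1.   ] F [ 0.5  0.6 -0.6] M [ 0.01 -0.04 -0.  ] w 0.105 q [-0.49  0.42  0.08  1.84 -0.04  0.88  1.03]
side shank 69 [0.5297 0.186 ]
side rim 22 [0.529  0.1842]
t 17.7 p [0.5313 0.1867 0.1542] th 81.38 zax [ 0.002  0.001 -1.   ] F [-1.   0.8 -1.2] M [-0.01  0.   -0.02] w 0.106 q [-0.49  0.42  0.08  1.84 -0.04  0.88  1.03]
t [ 0.06 -0.16  0.82] w [0.07 0.11 0.08]
```

```bash
python3 -m handwheel '[{"tx":0.05,"ty":-0.15,"tz":0.3,"wx":0,"wy":0,"wz":0,"claw":0},{"tx":0.05,"ty":-0.15,"tz":0.6,"wx":0,"wy":0,"wz":0,"claw":0},{"tx":0.05,"ty":-0.15,"tz":0.9,"wx":0,"wy":0,"wz":0,"claw":0},{"tx":0.05,"ty":-0.15,"tz":1.2,"wx":0,"wy":0,"wz":0,"claw":0},{"tx":0.05,"ty":-0.15,"tz":1.2,"wx":0,"wy":0,"wz":0,"claw":0}]'
python3 - <<'E'
from h import *
rep(); go(.5307,.1853,.118,81.3)
E
```

```text
clock: 18.12
position: [0.5293, 0.1854, 0.1401]
ee_rot: [-0.235, -3.132, 0.001]
force: [0.1, -0.5, -0.5]
width: 0.107
t 18.12 p [0.5293 0.1854 0.1401] th 81.43 zax [-0.001 -0.    -1.   ] F [ 0.1 -0.5 -0.5] M [-0.03  0.02  0.  ] w 0.107 q [-0.49  0.44  0.08  1.85 -0.04  0.85  1.03]
t [-0.14  0.02  2.21] w [-0.03 -0.05  0.13]
```

```bash
python3 -m handwheel '[{"tx":-0.05,"ty":0,"tz":0.3,"wx":0,"wy":0,"wz":0,"claw":0},{"tx":-0.05,"ty":0,"tz":0.6,"wx":0,"wy":0,"wz":0,"claw":0},{"tx":-0.05,"ty":0,"tz":0.9,"wx":0,"wy":0,"wz":0,"claw":0},{"tx":-0.05,"ty":0,"tz":0.9,"wx":0,"wy":0,"wz":0,"claw":0}]'
python3 - <<'E'
from h import *
rep(); go(.5307,.1853,.118,81.3)
E
```

```text
clock: 18.45
position: [0.5295, 0.1854, 0.1309]
ee_rot: [-0.235, -3.131, 0.001]
force: [-1.7, -0.5, -3.3]
width: 0.106
t 18.45 p [0.5295 0.1854 0.1309] th 81.43 zax [-0.001 -0.    -1.   ] F [-1.7 -0.5 -3.3] M [ 0.02  0.6  -0.03] w 0.106 q [-0.49  0.45  0.08  1.86 -0.04  0.83  1.03]
t [-0.12  0.01  1.29] w [-0.03 -0.08  0.13]
```

```bash
python3 -m handwheel '[{"tx":0,"ty":0,"tz":0.4,"wx":0,"wy":0,"wz":0.5,"claw":0},{"tx":0,"ty":0,"tz":0.7,"wx":0,"wy":0,"wz":-0.5,"claw":0},{"tx":0,"ty":0,"tz":1,"wx":0,"wy":0,"wz":0.5,"claw":0},{"tx":0,"ty":0,"tz":1.3,"wx":0,"wy":0,"wz":-0.5,"claw":0},{"tx":0,"ty":0,"tz":1.3,"wx":0,"wy":0,"wz":0,"claw":0}]'
python3 - <<'E'
from h import *
rep(); go(.5307,.1853,.118,81.3)
E
```

```text
clock: 18.87
position: [0.5304, 0.1851, 0.1189]
ee_rot: [0.234, 3.132, -0.0]
force: [0.9, 0.1, -6.9]
width: 0.103
t 18.87 p [0.5304 0.1851 0.1189] th 81.46 zax [ 0.001 -0.    -1.   ] F [ 0.9  0.1 -6.9] M [-0.27 -0.3  -0.  ] w 0.103 q [-0.49  0.46  0.07  1.87 -0.05  0.81  1.03]
t [-0.03  0.02  0.09] w [0.   0.04 0.16]
```

```bash
python3 -m handwheel '[{"tx":0,"ty":0,"tz":0.2,"wx":0,"wy":0,"wz":0.5,"claw":0},{"tx":0,"ty":0,"tz":0.4,"wx":0,"wy":0,"wz":-0.5,"claw":0},{"tx":0,"ty":0,"tz":0.5,"wx":0,"wy":0,"wz":0.5,"claw":0},{"tx":0,"ty":0,"tz":0.5,"wx":0,"wy":0,"wz":0,"claw":0}]'
python3 - <<'E'
from h import *
rep(); go(.5307,.1853,.118,81.3)
for n in ("scene","side"):
    p,d=vision.get_image(n); cv2.imwrite(f"pics/{n}5.png",p)
    C=cam(n); u=proj([.53,.185,.11],*C).astype(int)
    cv2.imwrite(f"pics/{n}5c.png",cv2.resize(p[u[1]-60:u[1]+60,u[0]-60:u[0]+60],None,fx=4,fy=4,interpolation=cv2.INTER_CUBIC))
E
```

```text
clock: 19.2
position: [0.5319, 0.1851, 0.1169]
ee_rot: [0.239, 3.129, 0.002]
force: [-8.7, -5.3, 34.3]
width: 0.106
t 19.2 p [0.5319 0.1851 0.1169] th 81.28 zax [ 0.004  0.001 -1.   ] F [-8.7 -5.3 34.3] M [-1.6   2.39  0.01] w 0.106 q [-0.48  0.47  0.07  1.87 -0.05  0.8   1.03]
t [ 0.12  0.   -0.11] w [ 0.08  0.2  -0.02]
```

View pics/scene5c.png

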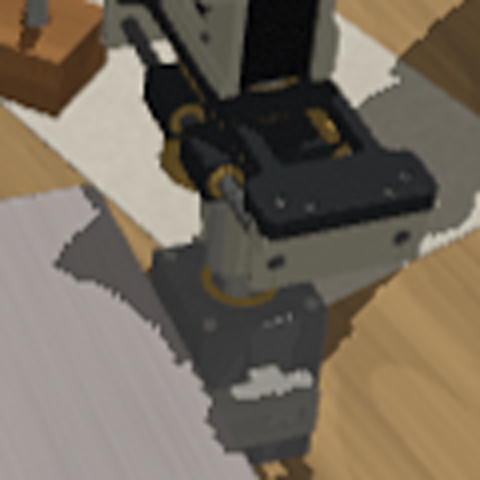

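View pics/side5c.png

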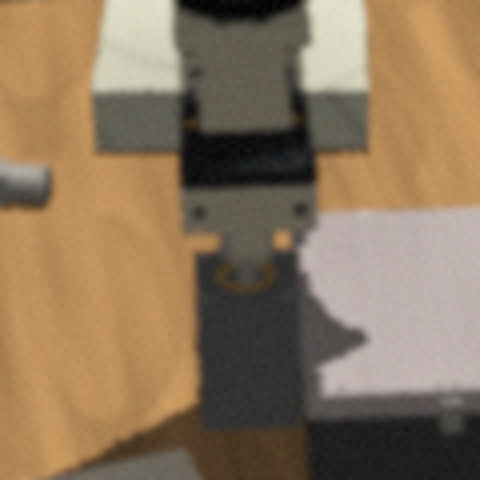

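```bash
python3 -m handwheel '[{"tx":0.05,"ty":0,"tz":-0.25,"wx":0,"wy":0,"wz":0,"claw":0},{"tx":0.05,"ty":0,"tz":-0.25,"wx":0,"wy":0,"wz":4,"claw":0},{"tx":0.05,"ty":0,"tz":-0.25,"wx":0,"wy":0,"wz":9,"claw":0},{"tx":0.05,"ty":0,"tz":-0.25,"wx":0,"wy":0,"wz":14,"claw":0},{"tx":0.05,"ty":0,"tz":-0.25,"wx":0,"wy":0,"wz":19,"claw":0},{"tx":0.05,"ty":0,"tz":-0.25,"wx":0,"wy":0,"wz":24,"claw":0},{"tx":0.05,"ty":0,"tz":-0.25,"wx":0,"wy":0,"wz":29,"claw":0},{"tx":0.05,"ty":0,"tz":-0.25,"wx":0,"wy":0,"wz":34,"claw":0},{"tx":0.05,"ty":0,"tz":-0.25,"wx":0,"wy":0,"wz":39,"claw":0}]' 60
python3 - <<'E'
from h import *
rep(); go(.5305,.1852,.117,-16)
E
```

```text
clock: 20.05
position: [0.5312, 0.1838, 0.1176]
ee_rot: [1.275, 2.868, 0.0]
force: [-3.0, -7.1, 16.0]
width: 0.105
t 20.05 p [0.5312 0.1838 0.1176] th 42.07 zax [ 0.003 -0.001 -1.   ] F [-3.  -7.1 16. ] M [-2.23  0.8   0.08] w 0.105 q [-0.62  0.47  0.26  1.89 -0.16  0.8   0.46]
t [0.15 0.04 0.06] w [ 0.14  0.1  58.07]
```

```bash
python3 -m handwheel '[{"tx":-0.05,"ty":-0.1,"tz":0,"wx":0,"wy":0,"wz":5,"claw":0},{"tx":-0.05,"ty":-0.1,"tz":0,"wx":0,"wy":0,"wz":10,"claw":0},{"tx":-0.05,"ty":-0.1,"tz":0,"wx":0,"wy":0,"wz":15,"claw":0},{"tx":-0.05,"ty":-0.1,"tz":0,"wx":0,"wy":0,"wz":20,"claw":0},{"tx":-0.05,"ty":-0.1,"tz":0,"wx":0,"wy":0,"wz":25,"claw":0},{"tx":-0.05,"ty":-0.1,"tz":0,"wx":0,"wy":0,"wz":30,"claw":0},{"tx":-0.05,"ty":-0.1,"tz":0,"wx":0,"wy":0,"wz":35,"claw":0},{"tx":-0.05,"ty":-0.1,"tz":0,"wx":0,"wy":0,"wz":40,"claw":0},{"tx":-0.05,"ty":-0.1,"tz":0,"wx":0,"wy":0,"wz":45,"claw":0},{"tx":-0.05,"ty":-0.1,"tz":0,"wx":0,"wy":0,"wz":45,"claw":0}]'
python3 - <<'E'
from h import *
rep(); go(.5305,.1852,.117,-16)
E
```

```text
clock: 20.88
position: [0.53, 0.1829, 0.1175]
ee_rot: [2.277, 2.162, -0.0]
force: [-5.6, -6.7, 19.7]
width: 0.107
t 20.88 p [0.53   0.1829 0.1175] th -2.98 zax [ 0.001 -0.001 -1.   ] F [-5.6 -6.7 19.7] M [-2.01  1.78  0.11] w 0.107 q [-0.77  0.49  0.47  1.9  -0.3   0.82 -0.19]
t [0.24 0.04 0.05] w [ 0.07  0.06 13.02]
```

```bash
python3 -m handwheel '[{"tx":0,"ty":-0.05,"tz":0,"wx":0,"wy":0,"wz":4,"claw":0},{"tx":0,"ty":-0.05,"tz":0,"wx":0,"wy":0,"wz":8,"claw":0},{"tx":0,"ty":-0.05,"tz":0,"wx":0,"wy":0,"wz":12,"claw":0},{"tx":0,"ty":-0.05,"tz":0,"wx":0,"wy":0,"wz":14,"claw":0},{"tx":0,"ty":-0.05,"tz":0,"wx":0,"wy":0,"wz":14,"claw":0}]'
python3 - <<'E'
from h import *
rep(); go(.5305,.1852,.117,-16)
E
```

```text
clock: 21.3
position: [0.5292, 0.1831, 0.1175]
ee_rot: [2.521, 1.873, -0.0]
force: [-6.9, -6.0, 20.7]
width: 0.109
t 21.3 p [0.5292 0.1831 0.1175] th -16.79 zax [ 0.001 -0.001 -1.   ] F [-6.9 -6.  20.7] M [-1.92  2.14  0.06] w 0.109 q [-0.81  0.5   0.54  1.91 -0.34  0.82 -0.39]
t [0.24 0.07 0.05] w [ 0.04  0.04 -0.79]
```

```bash
python3 - <<'E'
from h import *
for n in ("wrist","scene","side"):
    st=rep(); p,d=vision.get_image(n); cv2.imwrite(f"pics/{n}6.png",p)
    if n!="wrist":
        C=cam(n); u=proj([.53,.21,.08],*C).astype(int)
        cv2.imwrite(f"pics/{n}6c.png",cv2.resize(p[u[1]-60:u[1]+60,u[0]-60:u[0]+60],None,fx=4,fy=4,interpolation=cv2.INTER_CUBIC))
        np.savez(f"pics/{n}6.npz",d=d,p=st["position"],r=st["ee_rot"])
E
```

```text
t 21.3 p [0.5292 0.1831 0.1175] th -16.79 zax [ 0.001 -0.001 -1.   ] F [-6.9 -6.  20.7] M [-1.92  2.14  0.06] w 0.109 q [-0.81  0.5   0.54  1.91 -0.34  0.82 -0.39]
t 21.35 p [0.5292 0.1831 0.1175] th -16.69 zax [ 0.001 -0.001 -1.   ] F [-6.1 -6.1 20.3] M [-1.98  2.13  0.1 ] w 0.104 q [-0.81  0.5   0.54  1.91 -0.34  0.82 -0.38]
t 21.4 p [0.5292 0.1831 0.1175] th -16.66 zax [ 0.001 -0.001 -1.   ] F [-6.8 -7.4 20.5] M [-1.92  2.11  0.1 ] w 0.105 q [-0.81  0.5   0.54  1.91 -0.34  0.82 -0.38]
```

View pics/wrist6.png

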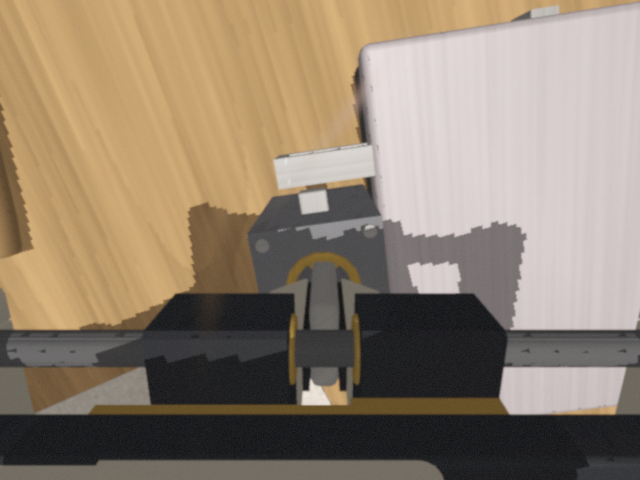

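View pics/scene6c.png

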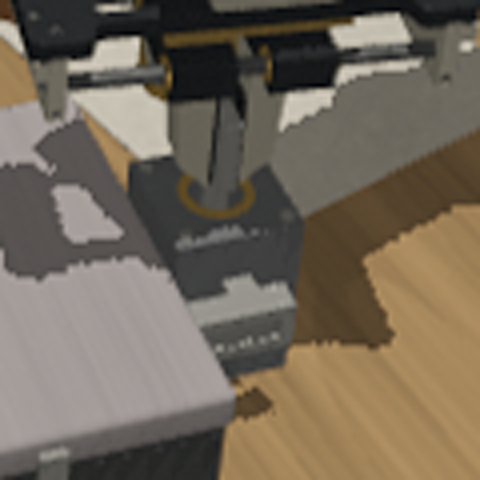

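View pics/side6c.png

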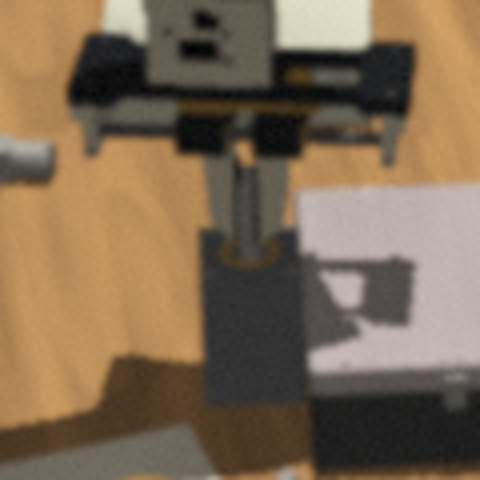

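The wrist view shows the bolt's end at about (314,200), with a gap to the keep's plate at (323,165), so it has been drawn back. I'll turn slightly more to confirm the hard stop.

```bash
python3 -m handwheel '[{"tx":0,"ty":0,"tz":0,"wx":0,"wy":0,"wz":2.5,"claw":0},{"tx":0,"ty":0,"tz":0,"wx":0,"wy":0,"wz":5,"claw":0},{"tx":0,"ty":0,"tz":0,"wx":0,"wy":0,"wz":5,"claw":0},{"tx":0,"ty":0,"tz":0,"wx":0,"wy":0,"wz":5,"claw":0}]'
python3 - <<'E'
from h import *
st=rep(); p,d=vision.get_image("wrist"); cv2.imwrite("pics/wrist7.png",p); rep()
a=cv2.imread("pics/wrist6.png")[130:290,230:400];b=p[130:290,230:400]
cv2.imwrite("pics/cmp7.png",cv2.resize(np.hstack([a,b]),None,fx=2.3,fy=2.3,interpolation=cv2.INTER_CUBIC))
C=cam("wrist",st); print(proj([[.53+.0151*3,.1855+.0988*.3,.07]],*C))
E
```

```text
clock: 21.78
position: [0.5291, 0.1832, 0.1175]
ee_rot: [2.598, 1.765, -0.0]
force: [-6.8, -6.8, 21.2]
width: 0.105
t 21.78 p [0.5291 0.1832 0.1175] th -21.62 zax [ 0.    -0.001 -1.   ] F [-6.8 -6.8 21.2] M [-1.92  2.19  0.5 ] w 0.105 q [-0.83  0.51  0.56  1.91 -0.36  0.83 -0.45]
t 21.83 p [0.5291 0.1832 0.1175] th -21.61 zax [ 0.    -0.001 -1.   ] F [-6.  -5.8 21.6] M [-1.9   2.21  0.47] w 0.105 q [-0.83  0.51  0.56  1.91 -0.36  0.83 -0.45]
[[389.34729045 183.96462802]]
```

View pics/cmp7.png

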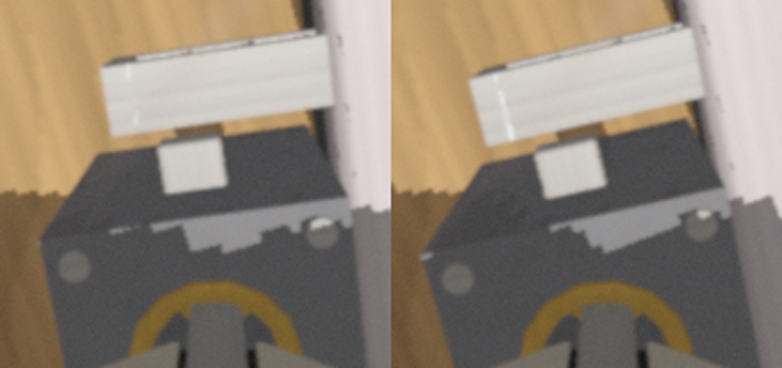

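The moment jumped from 0.1 to 0.5 Nm while the bolt stayed still, so the stop is reached. The bolt's tip is clear of the keep, and the key is still pressed home. Handing in.

```bash
python3 - <<'E'
from h import *
print(arm.sign_off()); rep()
E
```

```text
the job is handed in; nothing more can be done
None
the job is handed in; nothing more can be done
```

The whole job was carried out in the order asked and handed in at about 21.8 s. No verdict came back.

- **Brush:** I ran it down to the bottom of the well (14 N contact), up to the mouth (51 mm) and down to the bottom again (31 N). On the way back, its head first caught the edge of the stand's hole. I corrected the position and it seated fully, and a later picture shows it standing there.
- **Key:** I pushed it past both pins until it stopped at 34 N. The tool's height then matched the fully home depth to within about 1 mm.
- **Turn:** I turned the tool about 103° clockwise. Over the last 5° the moment rose from 0.1 to 0.5 Nm, which shows the hard stop.
- **Bolt:** The last wrist pictures show its end clear of the keep and unmoved over those last 5°.
- **At hand-in:** The key was gripped at 60 N and held turned, with a light downward push of about 21 N and a side force of about 9 N.

The angle of the lock cylinder could only be judged from the tool's turn, the moment and the pictures. I saw nothing else on the bench disturbed, though I did not compare every item before and after.

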